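# Slide the cup tray over the step onto the raised bed

### The arm

A 6-joint arm with a two-finger parallel gripper is mounted at the origin on a cart in front of the work surface, level with it; the furniture and walls round the work are solid. World frame = base frame: x ahead of the robot, y to its left, z up, the work surface at z = 0. Lengths are in m, angles in rad, forces in N, time in s.
With the tool pointing down it reaches from about 0.425 to 0.95 m from the base axis. Payload 14.7 kg.
Tool frame: the origin (TCP) lies at the very end of the fingers, on their centre line; the grasp point (between the pads) lies 19 mm behind it; z points along the fingers, x is the direction in which the jaws open and shut, and the axes are right-handed (so a half turn about z gives the same grasp; the last joint's range is limited). The gripper opens to 85 mm and grips with 20 to 120 N. Pads are 22 mm wide; open, the fingers measure 114 mm over their backs; the gripper's body (76 mm by 85 mm) begins 54 mm behind the grasp point. The pads swing forward as they close: fully open they stand 13 mm farther back than shut.
Start: joints at [-1.349, 0.48, 1.596, -0, 1.065, -0.047], TCP at [0.173, -0.627, 0.231] pointing down, gripper open.
Joint ranges: [-2.75, 2.75], [-0.82, 2.05], [0.23, 2.67], [-1.56, 4.7], [0.09, 2.69], [-2.92, 2.92]. Speed limits (rad/s): [1.89, 1.89, 2.39, 3.01, 3.01, 3.01].

### API

Orientations are given as a 3x3 rotation matrix whose columns are the frame's x, y, z axes.
In Python, from cell import ctrl gives the robot as it stands.
- The arm moves only by the tool jog_arm, never from a script. Its argument "targets" is a list of rows, each an object with "offset": the shift along the tool's x, y, z in mm, a list of three; "roll": the turn about the tool's z in rad; "grip": the opening, from 0 (shut) to 1 (fully open). In form: [{"offset": [x, y, z], "roll": roll, "grip": grip}, ...]. A call has 1 to 20 rows; each row shifts and turns the pose as measured when the row begins, along the tool's axes as they then stand; what a row does not reach is not made up. A row lasts 1/10 s, in which the tool goes at most 50 mm and 8.59 degrees, less where a joint would pass 70% of its speed; a pose out of reach is approached as far as the arm can. A call with a gripper value outside its range is refused whole. The fingers move at their own pace and stop on an object; "newtons" is the grip in N (left out, the last holds). Time passes only in rows, so rows that do not move let the fingers close. It gives the time, the measured TCP pose, the force and the opening at its end, in the units of the state.
- ctrl.state(): the state, without advancing time (a new reading comes with each control period).
- ctrl.read_camera(name): name is "scene" or "top" or "wrist"; returns a dict with "image" (420x560x3 uint8, red, green, blue), "fx", "fy", "cx", "cy" (pixels), "R" (3x3) and "t" (3): a world point X has camera coordinates R X + t. Camera axes: x right, y down, z forward; pixel columns grow to the right and rows downward; lengths in m; the calibration is good to about 2 mm. A picture is of the moment at which its call begins. There is no depth.
- ctrl.hand_in(): hands the job in, once; it reports no verdict.
The state is a dict: "time_s": time; "q": joint angles; "qd": joint speeds; "joint_efforts": joint torques, N m; "eef_pos": TCP position; "eef_rot": TCP orientation; "wrist_force": force on the tool from outside, world axes, zero at the start; "ft_torque": the same for the moment, N m; "finger_gap": opening from 0.0 (shut) to 1.0 (fully open).
Only numpy, scipy, OpenCV 4.12 (cv2) and the standard library are available. Lean on these libraries where they do the work, as an engineer would, in place of code of your own. Each camera call takes 0.05 s, during which the arm holds its last target.

### The job

Slide the steel tray with its two cups from the low shelf over the step onto the raised bed: tip up only its front edge, let the tray rest for a moment across both surfaces (on the edge of the bed and still on the shelf), then slide it on between the guides until it lies flat on the bed, and press it gently but firmly against the rubber tip of the stop. Do not lift the tray clear, ram the step or the stop, tip the cups or disturb the small things lying around; leave the tray flat and touching the tip, and let go.

Things in the scene. Friction and masses are not known exactly. Their poses are not given: they have to be found in the camera images.
- shelf: fixed low grey loading shelf, 200 x 160 mm, top surface 22 mm above the table. Origin: centre of its footprint at table level. Its x axis is the sliding direction, towards the bed (edge 100 mm from the origin); z up.
- bed: fixed aluminium bed, 230 x 156 mm, 4 to 10 mm beyond the shelf. Origin: 27 mm under its top, below the middle of its near edge (sill, rounded 3 mm). Its top is 5 to 8 mm above the shelf's (varies). x axis: sliding direction, parallel to the shelf's. Two white guides, 12 mm high, inner faces 131 mm apart from x = 50 mm on, flared from x = 20 mm; the guides may lie up to 8 mm off the shelf's middle.
- stop: fixed upright stop plate on the bed, 100 mm wide, 26 mm high, 178 to 190 mm beyond the sill, with a set screw ending in a round rubber tip (16 mm across, 11 mm above the bed) that meets the nose wall. The tip stands 4 to 20 mm out from the plate, set anew each time (find it by feel); it is sprung, about 5 N per mm. Origin: foot of the plate's near face, on the bed's top; x axis: sliding direction.
- tray: loose steel tray, 160 x 125 mm, walls 18 mm high, floor 3 mm, about 0.3 to 0.55 kg, carrying two cups. Origin: centre of its underside; x axis points from tail to nose (along the sliding direction, up to 5 degrees askew at the start), z up.
- tab (a point): grip centre of the tray's finger plate, 76 mm behind the tray's origin and 44 mm above the underside. The plate stands up in the middle of the tail wall, its back being the tray's tail end: 8 mm thick along the tray's x, 44 mm wide along y, top 62 mm above the underside; 60 mm free between it and the cups, nothing behind it.
- nose (a point): middle of the lower front edge of the tray, 80 mm ahead of the tray's origin, on the underside
- tail (a point): middle of the lower rear edge of the tray, 80 mm behind the tray's origin, on the underside
- cup_left: white-lidded specimen cup, 55 mm across, 72 mm high, standing loose in the tray's front half, on its left (+y) side; origin at the centre of its underside, z up
- cup_right: the same, close beside it on the right (-y) side; origin at the centre of its underside, z up
- tape: bystander: roll of tan tape, 58 mm across, 19 mm high, lying on the table beside the shelf; origin under its centre
- marker: bystander: grey and black marker, 138 mm long, lying on the table beside the shelf; origin under its centre
- pen: bystander: navy pen, 142 mm long, lying on the table beside the bed; origin under its centre

How it is judged:
By the outcome, as a careful person would: the job done as asked, in the order asked, and still so for the second after the job is handed in, with the robot touching nothing.
It also fails if it takes over 64 s, if anything falls off the work surface, if the arm or the gripper's body presses on something with over 40 N, if the wrist force passes 120 N, or if a joint passes its speed limit or range.

## Working session

There is one attempt and no reset: what is moved stays moved. The work goes in short steps, Python scripts to look and compute and a tool call to move; the robot and the scene stay as the last step left them, time stands still between calls to the robot, and variables do not carry over. Pictures are saved under pics/ and viewed, and the job is handed in when it is done.

Besides the shell and the picture viewer there is one more tool, called after ">>>" as name(argument=value, ...), one argument or row to a line, values as JSON. jog_arm: Moves the arm, as the interface text tells. Its arguments: {"type":"object","properties":{"targets":{"type":"array"},"newtons":{"type":"number"}},"required":["targets"]}

```bash
ls; mkdir -p pics
python3 - <<'E'
from cell import ctrl
import cv2,numpy as np
s=ctrl.state(); print(s)
for n in ["scene","top","wrist"]:
    c=ctrl.read_camera(n); cv2.imwrite(f"pics/{n}0.png",c["image"][:,:,::-1]); print(n,c["fx"],c["cx"],c["cy"],np.round(-c["R"].T@c["t"],3),np.round(c["R"],3).tolist())
    np.savez(f"pics/{n}0.npz",**c)
E
```

```text
pics
{'time_s': 0.0, 'q': array([-1.34860910e+00,  4.80791960e-01,  1.59686818e+00,  6.13442474e-05,
        1.06509501e+00, -4.66363364e-02]), 'qd': array([-1.68699616e-04,  8.97920812e-04, -1.50895136e-03, -1.41770094e-03,
        1.80543395e-03, -1.31572148e-05]), 'joint_efforts': array([ 1.82577155e-04, -9.50648046e+01, -4.30188918e+01, -1.46144539e-04,
        1.19945279e-02,  4.11258782e-05]), 'eef_pos': array([ 0.17256589, -0.62625538,  0.23070039]), 'eef_rot': array([[ 2.65568636e-01, -9.64091934e-01, -2.03825195e-04],
       [-9.64091260e-01, -2.65568692e-01,  1.14574643e-03],
       [-1.15873449e-03, -1.07768229e-04, -9.99999323e-01]]), 'wrist_force': array([ 0.210934  ,  0.22895325, -0.03809374]), 'ft_torque': array([ 0.0609714 , -0.01164548,  0.00263087]), 'finger_gap': 1.000405560477936}
scene 493.8294193061942 280.1560141724126 221.45540952914118 [-0.042  0.639  0.779] [[-0.746, -0.666, -0.004], [-0.436, 0.493, -0.753], [0.503, -0.56, -0.658]]
top 441.462066083286 284.45759288343663 208.0743028334998 [0.387 0.034 0.956] [[-0.012, -1.0, 0.021], [-0.988, 0.008, -0.156], [0.156, -0.022, -0.987]]
wrist 342.510868681778 281.674596574473 211.45567695378955 [ 0.24  -0.609  0.372] [[0.265, -0.964, -0.001], [-0.927, -0.255, 0.275], [-0.265, -0.072, -0.961]]
```

View pics/scene0.png

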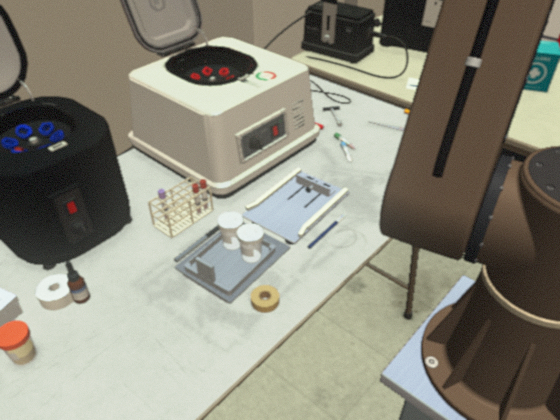

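View pics/top0.png

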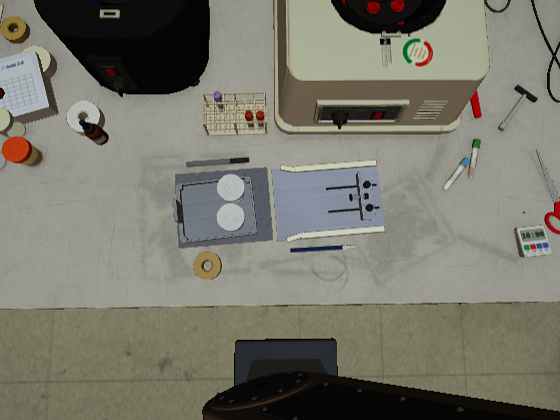

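View pics/wrist0.png

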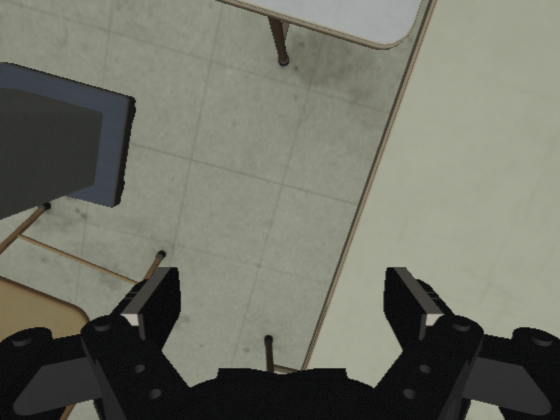

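```bash
cat > h.py <<'E'
import numpy as np,cv2
def load(n):
    return dict(np.load(f"pics/{n}.npz"))
def ray(c,u,v,z):
    R,t=c["R"],c["t"]; C=-R.T@t
    d=R.T@np.array([(u-c["cx"])/c["fx"],(v-c["cy"])/c["fy"],1.0]); return C+d*(z-C[2])/d[2]
def proj(c,X):
    p=c["R"]@np.array(X)+c["t"]; return np.array([c["fx"]*p[0]/p[2]+c["cx"],c["fy"]*p[1]/p[2]+c["cy"]])
E
python3 - <<'E'
import cv2
a=cv2.imread("pics/top0.png")[145:285,160:400]; cv2.imwrite("pics/t1.png",cv2.resize(a,None,fx=3.33,fy=3.33,interpolation=cv2.INTER_CUBIC))
a=cv2.imread("pics/scene0.png")[160:320,150:360]; cv2.imwrite("pics/s1.png",cv2.resize(a,None,fx=3.7,fy=3.7,interpolation=cv2.INTER_CUBIC))
E
```

```text
(no output)
```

View pics/t1.png

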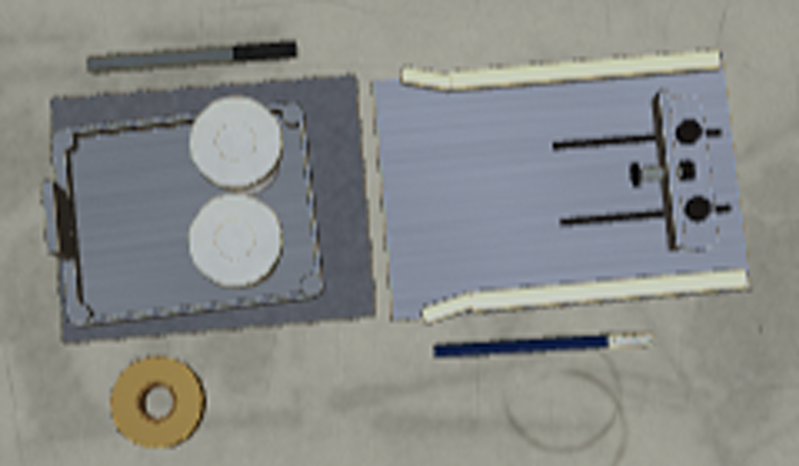

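View pics/s1.png

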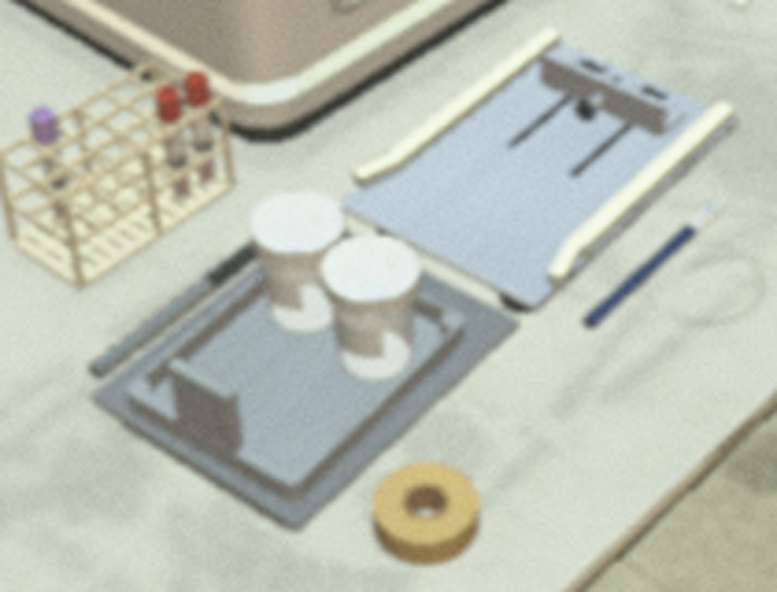

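Run:
```python
from h import *
c=load("top0")
def P(x,y,z): return ray(c,160+x/3.33-.35,145+y/3.33-.35,z)*1000
for nm,pts,z in [("shelf",[(52,100),(355,75),(375,313),(62,341)],.022),("bed",[(372,82),(391,321),(748,290),(722,72)],.0285),("traytop",[(58,130),(300,103),(323,295),(70,322)],.040),("lids",[(236,141),(236,240)],.097),("plate top",[(48,182),(57,255)],.084),("guide top L in",[(450,88),(720,66)],.0405),("guide R in",[(476,294),(746,272)],.0405),("tip",[(632,175)],.0395),("stopplate bottom?",[(655,95),(672,248)],.0545),
 ("marker",[(192,57)],.006),("pen",[(545,346)],.005),("tape",[(158,401)],.019)]:
    for p in pts: print(nm,p,np.round(P(*p,z),1))
```

```text
shelf (52, 100) [609.9 247.3  22. ]
shelf (355, 75) [625.2  51.   22. ]
shelf (375, 313) [469.6  39.1  22. ]
shelf (62, 341) [453.8 236.9  22. ]
bed (372, 82) [618.9  39.9  28.5]
bed (391, 321) [463.9  29.   28.5]
bed (748, 290) [ 481.3 -198.4   28.5]
bed (722, 72) [ 624.1 -188.1   28.5]
traytop (58, 130) [586.1 238.9  40. ]
traytop (300, 103) [602.5  85.8  40. ]
traytop (323, 295) [479.6  71.4  40. ]
traytop (70, 322) [464.3 228.3  40. ]
lids (236, 141) [566.3 120.6  97. ]
lids (236, 240) [506.8 120.2  97. ]
plate top (48, 182) [544.7 234.2  84. ]
plate top (57, 255) [500.6 227.6  84. ]
guide top L in (450, 88) [611.6 -10.   40.5]
guide top L in (720, 66) [ 625.  -184.1   40.5]
guide R in (476, 294) [479.2 -24.2  40.5]
guide R in (746, 272) [ 491.5 -194.7   40.5]
tip (632, 175) [ 554.3 -125.    39.5]
stopplate bottom? (655, 95) [ 602.8 -138.7   54.5]
stopplate bottom? (672, 248) [ 505.3 -145.7   54.5]
marker (192, 57) [642.3 159.3   6. ]
pen (545, 346) [448.6 -70.6   5. ]
tape (158, 401) [415.7 176.3  19. ]
```

>>> jog_arm(
  targets=[
    {"offset":[0,0,-40],"roll":0,"grip":0.3},
    {"offset":[0,0,-40],"roll":0,"grip":0.3},
    {"offset":[0,25,-30],"roll":0,"grip":0.3},
    {"offset":[0,30,-20],"roll":0,"grip":0.3},
    {"offset":[0,30,-20],"roll":0,"grip":0.3},
    {"offset":[0,30,-20],"roll":0,"grip":0.3},
    {"offset":[0,10,-20],"roll":0.09,"grip":0.3},
    {"offset":[0,0,0],"roll":0.1,"grip":0.3},
    {"offset":[0,0,0],"roll":0,"grip":0.3},
  ],
)

```text
time_s: 1.05
eef_pos: [0.0472, -0.6594, 0.4254]
eef_rot: [[0.074, -0.997, -0.002], [-0.997, -0.074, 0.007], [-0.007, 0.002, -1.0]]
wrist_force: [0.2, -0.5, -0.5]
finger_gap: 0.302
```

Run:
```python
from cell import ctrl
import cv2,numpy as np
c=ctrl.read_camera("wrist"); cv2.imwrite("pics/w1.png",c["image"][:,:,::-1])
s=ctrl.state(); print(s["time_s"],s["q"],s["eef_pos"],s["eef_rot"],s["finger_gap"])
```

```text
1.1 [-1.54367246  0.38275373  1.28194636 -0.00228883  1.48358587 -0.0505856 ] [ 0.04735596 -0.65950246  0.42550765] [[ 0.07782927 -0.99696366 -0.00246081]
 [-0.99694351 -0.07784406  0.00662871]
 [-0.00680014  0.00193738 -0.999975  ]] 0.3030469928257012
```

View pics/w1.png

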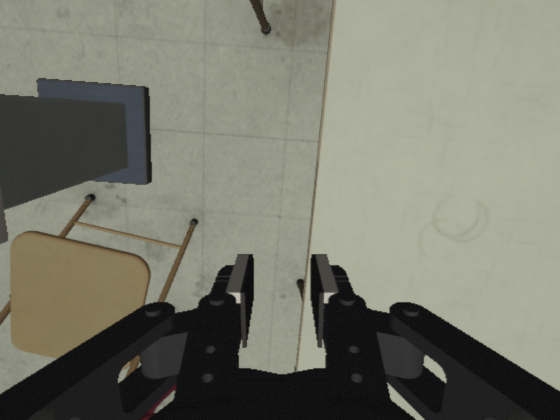

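>>> jog_arm(
  targets=[
    {"offset":[30,-6,0],"roll":0,"grip":0.3},
    {"offset":[40,-8,0],"roll":0,"grip":0.3},
    {"offset":[40,-8,0],"roll":0,"grip":0.3},
    {"offset":[40,-8,0],"roll":0,"grip":0.3},
    {"offset":[40,0,0],"roll":0,"grip":0.3},
    {"offset":[30,0,0],"roll":0,"grip":0.3},
  ],
)

```text
time_s: 1.7
eef_pos: [0.1008, -0.8755, 0.4229]
eef_rot: [[0.101, -0.995, -0.002], [-0.995, -0.101, 0.01], [-0.01, 0.002, -1.0]]
wrist_force: [0.2, -1.0, 0.5]
finger_gap: 0.298
```

```bash
cat > st.py <<'E'
from cell import ctrl
import numpy as np
s=ctrl.state(); np.set_printoptions(precision=4,suppress=True)
print(s["time_s"],s["q"],s["eef_pos"],"\n",s["eef_rot"],s["finger_gap"],s["wrist_force"])
E
python3 st.py
```

```text
1.7 [-1.4898  0.8412  0.4782 -0.0018  1.832  -0.0207] [ 0.1008 -0.8755  0.4229] 
 [[ 0.101  -0.9949 -0.0025]
 [-0.9948 -0.101   0.0096]
 [-0.0098  0.0015 -1.    ]] 0.2976579539423372 [ 0.1764 -0.9622  0.469 ]
```

>>> jog_arm(
  targets=[
    {"offset":[20,0,0],"roll":0,"grip":0.3},
    {"offset":[20,0,0],"roll":0,"grip":0.3},
    {"offset":[20,0,0],"roll":0,"grip":0.3},
    {"offset":[20,0,0],"roll":0,"grip":0.3},
  ],
)

```text
time_s: 2.1
eef_pos: [0.1092, -0.9255, 0.393]
eef_rot: [[0.116, -0.993, 0.0], [-0.993, -0.116, -0.006], [0.005, 0.001, -1.0]]
wrist_force: [0.6, 0.6, 0.9]
finger_gap: 0.299
```

```bash
python3 st.py
```

```text
2.1 [-1.4857  0.9902  0.2357 -0.0004  1.9101 -0.0316] [ 0.1092 -0.9255  0.393 ] 
 [[ 0.1163 -0.9932  0.0001]
 [-0.9932 -0.1163 -0.0055]
 [ 0.0055  0.0005 -1.    ]] 0.2986131994331813 [0.5625 0.5775 0.928 ]
```

>>> jog_arm(
  targets=[
    {"offset":[30,0,0],"roll":0,"grip":0.3},
    {"offset":[30,0,0],"roll":0,"grip":0.3},
    {"offset":[30,0,0],"roll":0,"grip":0.3},
  ],
)

```text
time_s: 2.4
eef_pos: [0.1147, -0.9619, 0.3721]
eef_rot: [[0.122, -0.993, 0.008], [-0.99, -0.122, -0.076], [0.077, 0.001, -0.997]]
wrist_force: [-0.2, 0.3, 0.2]
finger_gap: 0.299
```

```bash
python3 st.py
```

```text
2.4 [-1.484   1.0142  0.2348  0.0018  1.8156 -0.0351] [ 0.1147 -0.9619  0.3721] 
 [[ 0.1217 -0.9925  0.0084]
 [-0.9896 -0.122  -0.0764]
 [ 0.0769  0.001  -0.997 ]] 0.29894430980782677 [-0.2157  0.3452  0.1672]
```

>>> jog_arm(
  targets=[
    {"offset":[-15,-10,-1],"roll":0,"grip":0.3},
    {"offset":[-31,-21,-2.4],"roll":0,"grip":0.3},
    {"offset":[-31,-21,-2.4],"roll":0,"grip":0.3},
    {"offset":[-31,-21,-2.4],"roll":0,"grip":0.3},
    {"offset":[-31,-21,-2.4],"roll":0,"grip":0.3},
    {"offset":[-31,-21,-2.4],"roll":0,"grip":0.3},
    {"offset":[-31,-21,-2.4],"roll":0,"grip":0.3},
    {"offset":[-31,-21,-2.4],"roll":0,"grip":0.3},
    {"offset":[-31,-21,-2.4],"roll":0,"grip":0.3},
    {"offset":[-31,-21,-2.4],"roll":0,"grip":0.3},
  ],
)

```text
time_s: 3.4
eef_pos: [0.2776, -0.65, 0.3805]
eef_rot: [[0.133, -0.991, 0.02], [-0.983, -0.135, -0.124], [0.125, -0.003, -0.992]]
wrist_force: [0.2, -0.8, 0.9]
finger_gap: 0.294
```

```bash
python3 st.py
```

```text
3.4 [-1.1959  0.3971  1.3703 -0.0283  1.2516  0.2474] [ 0.2776 -0.65    0.3805] 
 [[ 0.1332 -0.9909  0.0198]
 [-0.9832 -0.1346 -0.1237]
 [ 0.1252 -0.003  -0.9921]] 0.29399905365398243 [ 0.2191 -0.8318  0.8669]
```

>>> jog_arm(
  targets=[
    {"offset":[-28,-17,-3.5],"roll":0,"grip":0.3},
    {"offset":[-28,-17,-3.5],"roll":0,"grip":0.3},
    {"offset":[-28,-17,-3.5],"roll":0,"grip":0.3},
    {"offset":[-28,-17,-3.5],"roll":0,"grip":0.3},
    {"offset":[-28,-17,-3.5],"roll":0,"grip":0.3},
    {"offset":[-28,-17,-3.5],"roll":0,"grip":0.3},
    {"offset":[-28,-17,-3.5],"roll":0,"grip":0.3},
    {"offset":[-28,-17,-3.5],"roll":0,"grip":0.3},
    {"offset":[-28,-17,-3.5],"roll":0,"grip":0.3},
    {"offset":[-28,-17,-3.5],"roll":0,"grip":0.3},
  ],
)

```text
time_s: 4.4
eef_pos: [0.4182, -0.3404, 0.3978]
eef_rot: [[0.146, -0.988, 0.056], [-0.974, -0.154, -0.169], [0.176, -0.03, -0.984]]
wrist_force: [-0.3, 0.5, -0.2]
finger_gap: 0.3
```

```bash
python3 st.py
```

```text
4.4 [-0.6724  0.1053  1.7298 -0.1063  1.1579  0.7823] [ 0.4182 -0.3404  0.3978] 
 [[ 0.146  -0.9877  0.0563]
 [-0.9736 -0.1536 -0.1691]
 [ 0.1756 -0.0301 -0.984 ]] 0.29959830759268574 [-0.2992  0.5356 -0.1862]
```

>>> jog_arm(
  targets=[
    {"offset":[0,0,0],"roll":0,"grip":0.3},
    {"offset":[0,0,0],"roll":0,"grip":0.3},
  ],
)

```text
time_s: 4.6
eef_pos: [0.4214, -0.3379, 0.4018]
eef_rot: [[0.152, -0.986, 0.066], [-0.971, -0.161, -0.174], [0.183, -0.037, -0.982]]
wrist_force: [-1.0, -0.7, -0.6]
finger_gap: 0.3
```

```bash
python3 st.py
```

```text
4.6 [-0.6654  0.0987  1.7293 -0.1059  1.1549  0.782 ] [ 0.4214 -0.3379  0.4018] 
 [[ 0.1518 -0.9862  0.0657]
 [-0.9714 -0.1612 -0.1744]
 [ 0.1826 -0.0373 -0.9825]] 0.3004369636644809 [-0.9866 -0.6862 -0.6169]
```

>>> jog_arm(
  targets=[
    {"offset":[-12,-3,0],"roll":0,"grip":0.3},
    {"offset":[-12,-3,0],"roll":0,"grip":0.3},
    {"offset":[-12,-3,0],"roll":0,"grip":0.3},
    {"offset":[-12,-3,0],"roll":0,"grip":0.3},
    {"offset":[-12,-3,0],"roll":0,"grip":0.3},
    {"offset":[-12,-3,0],"roll":0,"grip":0.3},
    {"offset":[-12,-3,0],"roll":0,"grip":0.3},
    {"offset":[-12,-3,0],"roll":0,"grip":0.3},
    {"offset":[0,0,0],"roll":0,"grip":0.3},
  ],
)

```text
time_s: 5.5
eef_pos: [0.4309, -0.2342, 0.3847]
eef_rot: [[0.15, -0.986, 0.069], [-0.971, -0.16, -0.177], [0.186, -0.04, -0.982]]
wrist_force: [-0.1, -0.1, 0.4]
finger_gap: 0.296
```

```bash
python3 st.py
```

```text
5.5 [-0.4628  0.0389  1.8364 -0.142   1.128   1.0028] [ 0.4309 -0.2342  0.3847] 
 [[ 0.1501 -0.9863  0.0686]
 [-0.9711 -0.1602 -0.1771]
 [ 0.1857 -0.0401 -0.9818]] 0.2960943351518131 [-0.0749 -0.0559  0.3845]
```

>>> jog_arm(
  targets=[
    {"offset":[42,26,5],"roll":0,"grip":0.3},
    {"offset":[42,26,5],"roll":0,"grip":0.3},
    {"offset":[42,26,5],"roll":0,"grip":0.3},
    {"offset":[42,26,5],"roll":0,"grip":0.3},
    {"offset":[42,26,5],"roll":0,"grip":0.3},
    {"offset":[0,0,0],"roll":0,"grip":0.3},
    {"offset":[0,0,0],"roll":0,"grip":0.3},
  ],
)

```text
time_s: 6.2
eef_pos: [0.3361, -0.4689, 0.3942]
eef_rot: [[0.158, -0.985, 0.071], [-0.969, -0.169, -0.179], [0.188, -0.041, -0.981]]
wrist_force: [-0.2, 0.3, -0.1]
finger_gap: 0.306
```

```bash
python3 st.py
```

```text
6.2 [-0.9749  0.1454  1.6937 -0.0461  1.1138  0.4463] [ 0.3361 -0.4689  0.3942] 
 [[ 0.1585 -0.9848  0.0712]
 [-0.9693 -0.1689 -0.1787]
 [ 0.188  -0.0407 -0.9813]] 0.3059693838151762 [-0.2306  0.2751 -0.053 ]
```

>>> jog_arm(
  targets=[
    {"offset":[-27,10,-6],"roll":0,"grip":0.3},
    {"offset":[-27,10,-6],"roll":0,"grip":0.3},
    {"offset":[-27,10,-6],"roll":0,"grip":0.3},
    {"offset":[-27,10,-6],"roll":0,"grip":0.3},
    {"offset":[-27,10,-6],"roll":0,"grip":0.3},
  ],
)

```text
time_s: 6.7
eef_pos: [0.2635, -0.3359, 0.3943]
eef_rot: [[0.162, -0.984, 0.071], [-0.969, -0.172, -0.177], [0.186, -0.04, -0.982]]
wrist_force: [1.2, 0.8, 0.4]
finger_gap: 0.295
```

```bash
python3 st.py
```

```text
6.7 [-0.9346 -0.1025  1.9484 -0.0538  1.1107  0.4864] [ 0.2635 -0.3359  0.3943] 
 [[ 0.1618 -0.9843  0.0707]
 [-0.9691 -0.172  -0.1769]
 [ 0.1863 -0.0399 -0.9817]] 0.2945471161440167 [1.2253 0.7822 0.3993]
```

>>> jog_arm(
  targets=[
    {"offset":[-17,-19,-2.4],"roll":0,"grip":0.5},
    {"offset":[-17,-19,-2.4],"roll":0,"grip":0.5},
    {"offset":[-17,-19,-2.4],"roll":0,"grip":0.5},
    {"offset":[-17,-19,-2.4],"roll":0,"grip":0.5},
    {"offset":[-17,-19,-2.4],"roll":0,"grip":0.5},
    {"offset":[-17,-19,-2.4],"roll":0,"grip":0.5},
    {"offset":[-17,-19,-2.4],"roll":0,"grip":0.5},
    {"offset":[-17,-19,-2.4],"roll":0,"grip":0.5},
    {"offset":[-17,-19,-2.4],"roll":0,"grip":0.5},
    {"offset":[-17,-19,-2.4],"roll":0,"grip":0.5},
    {"offset":[-17,-19,-2.4],"roll":0,"grip":0.5},
    {"offset":[-17,-19,-2.4],"roll":0,"grip":0.5},
  ],
)

```text
time_s: 7.9
eef_pos: [0.454, -0.0689, 0.3955]
eef_rot: [[0.174, -0.981, 0.079], [-0.966, -0.186, -0.18], [0.191, -0.045, -0.98]]
wrist_force: [0.2, -1.0, -0.5]
finger_gap: 0.5
```

```bash
python3 st.py
```

```text
7.9 [-0.0762  0.0084  1.8431 -0.1871  1.2019  1.3714] [ 0.454  -0.0689  0.3955] 
 [[ 0.1744 -0.9815  0.0791]
 [-0.9659 -0.1861 -0.18  ]
 [ 0.1914 -0.045  -0.9805]] 0.49979661262949027 [ 0.2323 -0.972  -0.4965]
```

>>> jog_arm(
  targets=[
    {"offset":[-25,-9,7],"roll":0.02,"grip":0.5},
    {"offset":[-25,-9,7],"roll":0.02,"grip":0.5},
    {"offset":[-25,-9,7],"roll":0.02,"grip":0.5},
    {"offset":[-25,-9,7],"roll":0.02,"grip":0.5},
    {"offset":[-25,-9,7],"roll":0,"grip":0.5},
    {"offset":[-25,-9,7],"roll":0,"grip":0.5},
    {"offset":[-25,-9,7],"roll":0,"grip":0.5},
    {"offset":[-25,-9,7],"roll":0,"grip":0.5},
    {"offset":[-25,-9,7],"roll":0,"grip":0.5},
    {"offset":[-25,-9,7],"roll":0,"grip":0.5},
    {"offset":[-20,-9,7],"roll":0,"grip":0.5},
    {"offset":[-10,-5,7],"roll":0,"grip":0.5},
    {"offset":[0,0,0],"roll":0,"grip":0.5},
  ],
)

```text
time_s: 9.2
eef_pos: [0.5266, 0.2299, 0.2628]
eef_rot: [[0.114, -0.99, 0.089], [-0.975, -0.128, -0.179], [0.188, -0.066, -0.98]]
wrist_force: [-0.1, 0.5, 0.6]
finger_gap: 0.503
```

```bash
python3 st.py
python3 - <<'E'
from cell import ctrl
import cv2,numpy as np
c=ctrl.read_camera("wrist"); cv2.imwrite("pics/w2.png",c["image"][:,:,::-1]); np.savez("pics/w2.npz",**c)
E
```

```text
9.2 [ 0.4881  0.3524  1.7425 -0.2304  1.0638  2.0501] [0.5266 0.2299 0.2628] 
 [[ 0.114  -0.9895  0.0888]
 [-0.9754 -0.1285 -0.1789]
 [ 0.1884 -0.0662 -0.9799]] 0.5030653627931132 [-0.0964  0.4816  0.5506]
```

View pics/w2.png

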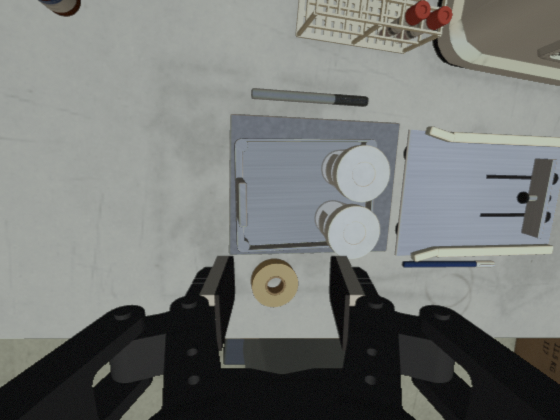

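Run:
```python
import cv2
a=cv2.imread("pics/w2.png")[105:270,220:420]; cv2.imwrite("pics/w2z.png",cv2.resize(a,None,fx=3.6,fy=3.6,interpolation=cv2.INTER_CUBIC))
```

```text
(no output)
```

View pics/w2z.png

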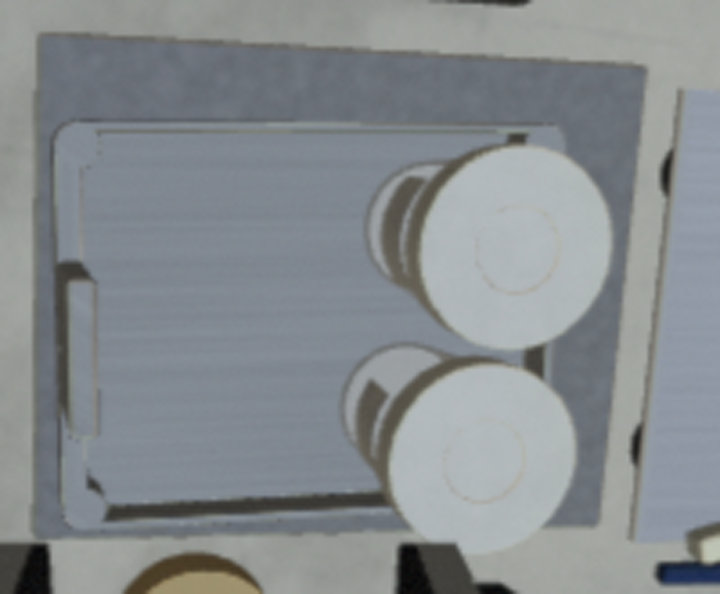

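Run:
```python
from h import *
c=load("w2")
def P(x,y,z): return ray(c,220+x/3.6-.36,105+y/3.6-.36,z)*1000
for nm,p,z in [("plate",(68,280),.084),("plate",(96,280),.084),("plate",(69,435),.084),("plate",(97,435),.084),("tail L",(54,122),.04),("tail R",(64,530),.04),("nose L",(565,125),.04),("lidL",(515,246),.097),("lidR",(482,456),.097)]: print(nm,np.round(P(*p,z),1))
```

```text
plate [545.  238.3  84. ]
plate [545.6 231.1  84. ]
plate [503.4 234.3  84. ]
plate [503.9 226.9  84. ]
tail L [585. 243.  40.]
tail R [462.3 229.2  40. ]
nose L [602.3  85.6  40. ]
lidL [566.4 121.9  97. ]
lidR [508.3 121.9  97. ]
```

>>> jog_arm(
  targets=[
    {"offset":[-4,1.4,20],"roll":0,"grip":0.5},
    {"offset":[-4,1.4,20],"roll":0,"grip":0.5},
    {"offset":[-4,1.4,20],"roll":0,"grip":0.5},
    {"offset":[-4,1.4,20],"roll":0,"grip":0.5},
    {"offset":[-4,1.4,20],"roll":0,"grip":0.5},
    {"offset":[-4,1.4,20],"roll":0,"grip":0.5},
    {"offset":[0,0,0],"roll":0,"grip":0.5},
  ],
)

```text
time_s: 9.95
eef_pos: [0.5259, 0.2252, 0.1434]
eef_rot: [[0.11, -0.989, 0.095], [-0.976, -0.126, -0.178], [0.188, -0.073, -0.98]]
wrist_force: [-0.5, -0.1, 0.4]
finger_gap: 0.502
```

```bash
python3 st.py
python3 - <<'E'
from cell import ctrl
import cv2,numpy as np
c=ctrl.read_camera("wrist"); cv2.imwrite("pics/w3.png",c["image"][:,:,::-1]); np.savez("pics/w3.npz",**c)
E
```

```text
9.95 [ 0.4825  0.4858  1.8718 -0.2837  0.8029  2.1333] [0.5259 0.2252 0.1434] 
 [[ 0.1105 -0.9894  0.0948]
 [-0.976  -0.126  -0.1777]
 [ 0.1877 -0.0729 -0.9795]] 0.5019950816664038 [-0.4555 -0.0927  0.3746]
```

View pics/w3.png

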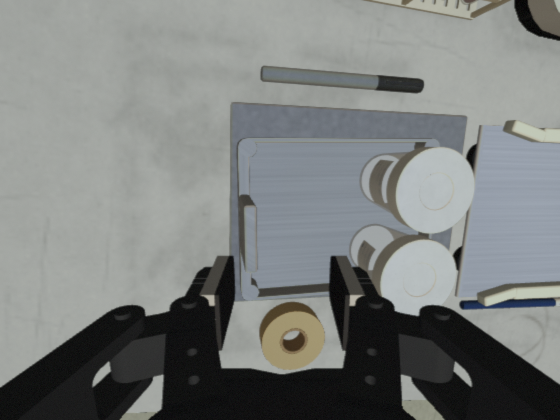

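>>> jog_arm(
  targets=[
    {"offset":[-3.7,1.1,15],"roll":0,"grip":0.5},
    {"offset":[-3.7,1.1,15],"roll":0,"grip":0.5},
    {"offset":[-3.7,1.1,15],"roll":0,"grip":0.5},
    {"offset":[-3.7,1.1,15],"roll":0,"grip":0.5},
    {"offset":[-3.7,1.1,15],"roll":0,"grip":0.5},
    {"offset":[-3.7,1.1,14],"roll":0,"grip":0.5},
    {"offset":[0,0,0],"roll":0,"grip":0.4},
  ],
)

```text
time_s: 10.7
eef_pos: [0.5288, 0.2312, 0.0516]
eef_rot: [[0.108, -0.989, 0.102], [-0.977, -0.125, -0.174], [0.185, -0.081, -0.979]]
wrist_force: [0.6, -0.1, 0.3]
finger_gap: 0.401
```

```bash
python3 st.py
python3 - <<'E'
from cell import ctrl
import cv2,numpy as np
for n in ["wrist","scene"]:
  c=ctrl.read_camera(n); cv2.imwrite(f"pics/{n}4.png",c["image"][:,:,::-1]); np.savez(f"pics/{n}4.npz",**c)
E
```

```text
10.7 [ 0.4897  0.6246  1.92   -0.3554  0.6184  2.235 ] [0.5288 0.2312 0.0516] 
 [[ 0.1084 -0.9888  0.1025]
 [-0.9768 -0.1251 -0.1739]
 [ 0.1848 -0.0812 -0.9794]] 0.4010086432044143 [ 0.5523 -0.0747  0.3174]
```

View pics/wrist4.png

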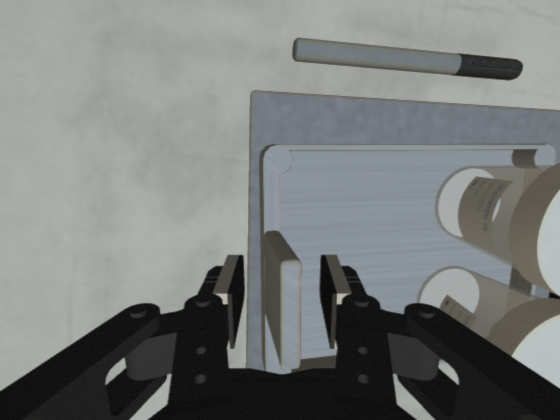

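View pics/scene4.png

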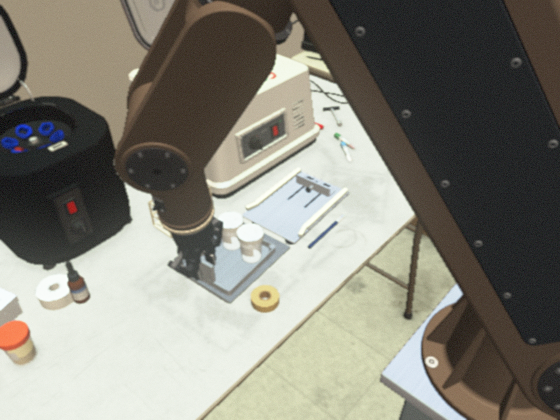

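>>> jog_arm(
  newtons=60,
  targets=[
    {"offset":[0,0,0],"roll":0,"grip":0.3},
    {"offset":[0,0,0],"roll":0,"grip":0.23},
    {"offset":[0,0,0],"roll":0,"grip":0.19},
    {"offset":[0,0,0],"roll":0,"grip":0.17},
    {"offset":[0,0,0],"roll":0,"grip":0.16},
    {"offset":[0,0,0],"roll":0,"grip":0.15},
  ],
)

```text
time_s: 11.4
eef_pos: [0.5311, 0.232, 0.0559]
eef_rot: [[0.107, -0.988, 0.107], [-0.977, -0.125, -0.172], [0.183, -0.087, -0.979]]
wrist_force: [-0.3, -1.5, -2.3]
finger_gap: 0.148
```

```bash
python3 st.py
python3 - <<'E'
from cell import ctrl
import cv2,numpy as np
for n in ["wrist","top"]:
  c=ctrl.read_camera(n); cv2.imwrite(f"pics/{n}5.png",c["image"][:,:,::-1]); np.savez(f"pics/{n}5.npz",**c)
E
```

```text
11.4 [ 0.4892  0.618   1.9175 -0.3544  0.6216  2.2332] [0.5311 0.232  0.0559] 
 [[ 0.1074 -0.9884  0.1075]
 [-0.9772 -0.1248 -0.1717]
 [ 0.1831 -0.0866 -0.9793]] 0.14774831593325596 [-0.2913 -1.5378 -2.2503]
```

View pics/wrist5.png

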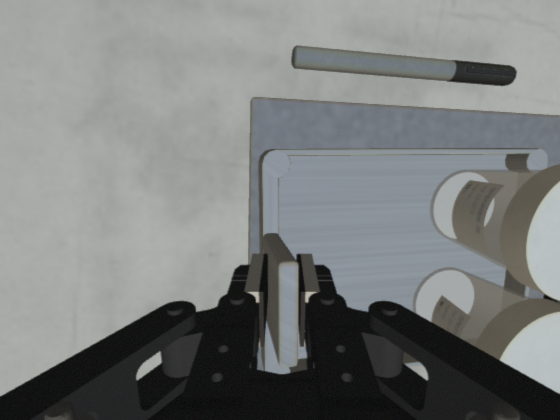

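>>> jog_arm(
  targets=[
    {"offset":[-0.5,0,2],"roll":0,"grip":0.145},
    {"offset":[-0.5,0,2],"roll":0,"grip":0.14},
    {"offset":[-0.5,0,2],"roll":0,"grip":0.135},
    {"offset":[-0.5,0,2],"roll":0,"grip":0.13},
  ],
)

```text
time_s: 11.9
eef_pos: [0.5333, 0.2342, 0.0513]
eef_rot: [[0.106, -0.988, 0.112], [-0.978, -0.124, -0.169], [0.181, -0.092, -0.979]]
wrist_force: [-8.0, 2.1, 21.0]
finger_gap: 0.132
```

```bash
python3 st.py
python3 - <<'E'
from cell import ctrl
import cv2,numpy as np
for n in ["wrist","top"]:
  c=ctrl.read_camera(n); cv2.imwrite(f"pics/{n}6.png",c["image"][:,:,::-1]); np.savez(f"pics/{n}6.npz",**c)
E
```

```text
11.9 [ 0.4909  0.6264  1.9168 -0.361   0.6098  2.2432] [0.5333 0.2342 0.0513] 
 [[ 0.1062 -0.988   0.1122]
 [-0.9777 -0.1243 -0.1694]
 [ 0.1813 -0.0917 -0.9791]] 0.13227053861416369 [-7.9573  2.1484 20.9599]
```

View pics/wrist6.png

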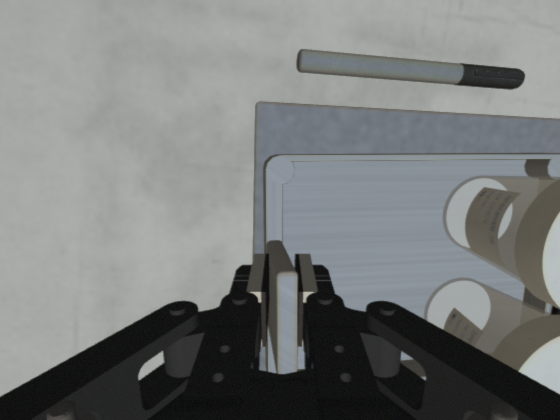

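View pics/top6.png

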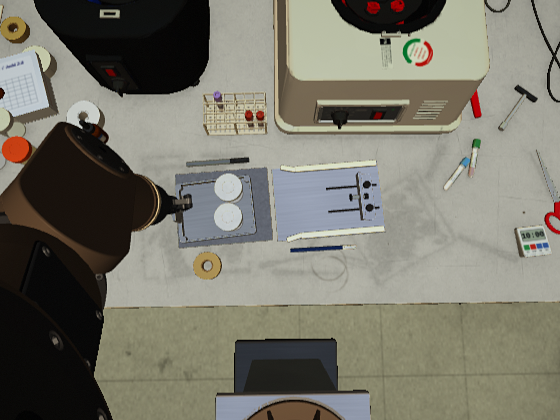

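```bash
cat > lid.py <<'E'
import cv2,numpy as np,sys
for n in sys.argv[1:]:
    im=cv2.imread(f"pics/{n}.png"); roi=im[160:250,180:390]
    g=cv2.inRange(roi,(185,185,185),(255,255,255))
    k,l,s,c=cv2.connectedComponentsWithStats(g)
    print(n,[(np.round(c[i]+[180,160],1).tolist(),s[i].tolist()[2:]) for i in range(1,k) if s[i][4]>200])
E
python3 lid.py top0 top5 top6
python3 - <<'E'
import cv2,numpy as np
o=[]
for n in ["top0","top6"]:
    o.append(cv2.resize(cv2.imread(f"pics/{n}.png")[160:250,168:290],None,fx=3.2*1,fy=3.2,interpolation=cv2.INTER_CUBIC))
cv2.imwrite("pics/cmp6.png",np.vstack(o))
E
```

```text
top0 [([334.4, 232.6], [96, 14, 286])]
top5 [([329.6, 165.7], [95, 10, 350]), ([230.2, 187.0], [27, 25, 531]), ([229.9, 216.5], [27, 26, 547]), ([335.7, 232.4], [97, 14, 397])]
top6 [([329.5, 165.7], [95, 10, 348]), ([227.7, 186.7], [27, 26, 532]), ([227.5, 216.3], [28, 27, 556]), ([335.6, 232.4], [97, 14, 395])]
```

View pics/cmp6.png

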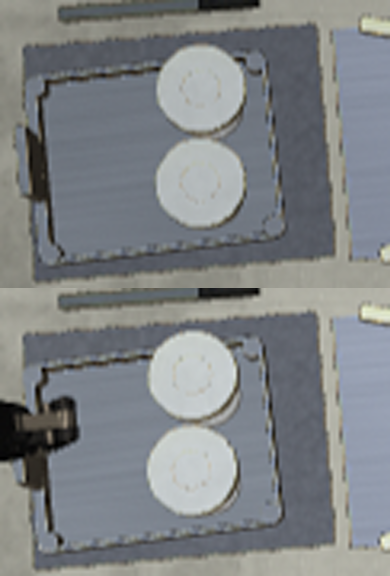

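>>> jog_arm(
  targets=[
    {"offset":[0,0,0],"roll":0,"grip":0.125},
    {"offset":[0,0,0],"roll":0,"grip":0.12},
    {"offset":[0,0,0.5],"roll":0,"grip":0.115},
  ],
)

```text
time_s: 12.3
eef_pos: [0.5335, 0.235, 0.0512]
eef_rot: [[0.106, -0.988, 0.113], [-0.978, -0.124, -0.168], [0.18, -0.093, -0.979]]
wrist_force: [-5.2, 3.4, 14.0]
finger_gap: 0.123
```

```bash
python3 st.py
python3 - <<'E'
from cell import ctrl
import cv2,numpy as np
for n in ["wrist","top"]:
  c=ctrl.read_camera(n); cv2.imwrite(f"pics/{n}7.png",c["image"][:,:,::-1]); np.savez(f"pics/{n}7.npz",**c)
E
python3 lid.py top7
```

```text
12.3 [ 0.4916  0.6266  1.9167 -0.3606  0.6083  2.2437] [0.5335 0.235  0.0512] 
 [[ 0.1061 -0.9879  0.1131]
 [-0.9779 -0.1243 -0.1682]
 [ 0.1802 -0.0928 -0.9792]] 0.12256919650829737 [-5.2309  3.3716 13.9529]
top7 [([329.5, 165.7], [95, 10, 347]), ([226.6, 186.6], [27, 26, 534]), ([226.2, 216.3], [27, 27, 555]), ([335.7, 232.4], [97, 14, 396])]
```

View pics/wrist7.png

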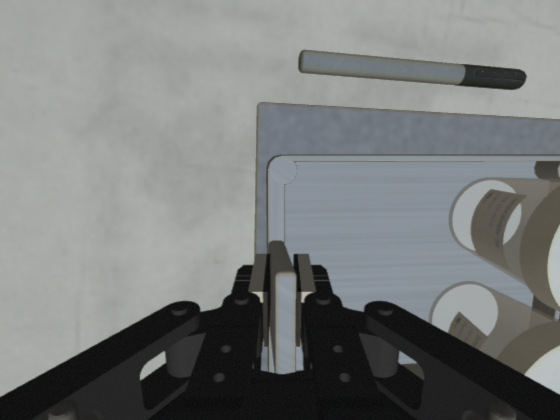

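Run:
```python
from cell import ctrl
import cv2,numpy as np
n="scene"
c=ctrl.read_camera(n); cv2.imwrite(f"pics/{n}7.png",c["image"][:,:,::-1]); np.savez(f"pics/{n}7.npz",**c)
o=[]
for m in ["scene0","scene7"]:
    o.append(cv2.resize(cv2.imread(f"pics/{m}.png")[200:310,160:300],None,fx=2.8,fy=2.8,interpolation=cv2.INTER_CUBIC))
cv2.imwrite("pics/cmp7.png",np.hstack(o))
o=[]
for m in ["top0","top7"]:
    o.append(cv2.resize(cv2.imread(f"pics/{m}.png")[160:250,168:290],None,fx=3.2,fy=3.2,interpolation=cv2.INTER_CUBIC))
cv2.imwrite("pics/cmp7t.png",np.hstack(o))
```

```text
(no output)
```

View pics/cmp7.png

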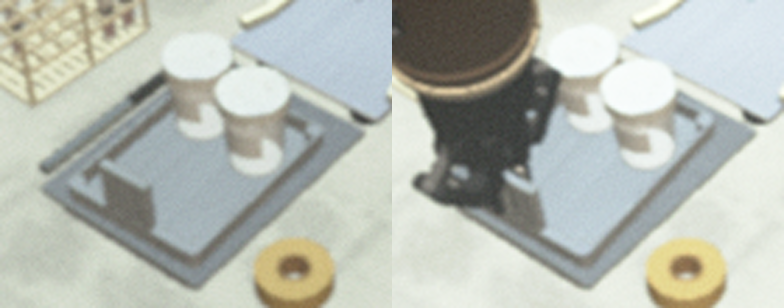

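View pics/cmp7t.png

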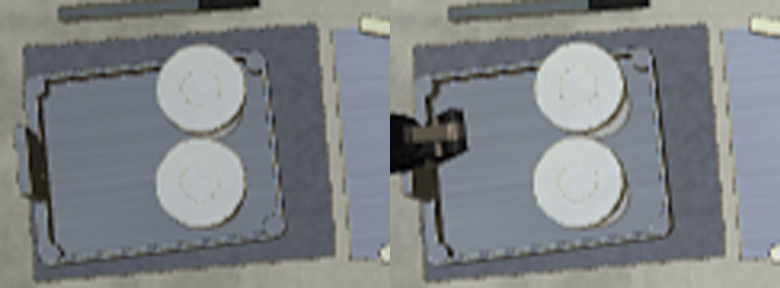

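```bash
cat >> h.py <<'E'
def tri(c1,p1,c2,p2):
    P=[c["K"] if 0 else np.array([[c["fx"],0,c["cx"]],[0,c["fy"],c["cy"]],[0,0,1]])@np.c_[c["R"],c["t"]] for c in (c1,c2)]
    X=cv2.triangulatePoints(P[0],P[1],np.array(p1,float).reshape(2,1),np.array(p2,float).reshape(2,1)); return (X[:3]/X[3]).ravel()*1000
E
python3 - <<'E'
from h import *
for a,b,ps,pt in [("scene0","top0",(275,247),(256.4,231.9)),("scene7","top7",(274.3,243.6),(254.9,232.9))]:
    print(tri(load(a),ps,load(b),pt))
E
```

```text
[483.1194208   72.16882585  31.33656941]
[480.63766531  75.44483605  45.28278358]
```

>>> jog_arm(
  targets=[
    {"offset":[3,0,0.7],"roll":0.008,"grip":0.12},
    {"offset":[5,0,1.1],"roll":0.008,"grip":0.12},
    {"offset":[5,0,1.1],"roll":0.008,"grip":0.12},
    {"offset":[5,0,1.1],"roll":0.008,"grip":0.12},
  ],
)

```text
time_s: 12.85
eef_pos: [0.5369, 0.2191, 0.0513]
eef_rot: [[0.073, -0.99, 0.117], [-0.982, -0.092, -0.164], [0.173, -0.103, -0.98]]
wrist_force: [-8.0, 13.8, 16.1]
finger_gap: 0.123
```

```bash
python3 st.py
cat > snap.py <<'E'
from cell import ctrl
import cv2,numpy as np,sys
k=sys.argv[1]
for n in sys.argv[2:]:
  c=ctrl.read_camera(n); cv2.imwrite(f"pics/{n}{k}.png",c["image"][:,:,::-1]); np.savez(f"pics/{n}{k}.npz",**c)
E
python3 snap.py 8 top scene
cat > cmp.py <<'E'
import cv2,numpy as np,sys
k=sys.argv[1]
a=cv2.resize(cv2.imread(f"pics/scene{k}.png")[175:310,160:340],None,fx=2.2,fy=2.2,interpolation=cv2.INTER_CUBIC)
b=cv2.resize(cv2.imread(f"pics/top{k}.png")[150:250,168:390],None,fx=3.4,fy=3.4,interpolation=cv2.INTER_CUBIC)
c=np.zeros((a.shape[0]+b.shape[0]-0,max(a.shape[1],b.shape[1]),3),np.uint8); c[:a.shape[0],:a.shape[1]]=a; c[a.shape[0]:,:b.shape[1]]=b
cv2.imwrite(f"pics/cmp{k}.png",c[:600+200]) if c.shape[0]>600 and 0 else cv2.imwrite(f"pics/cmp{k}.png",cv2.resize(c,None,fx=min(1,600/c.shape[0]),fy=min(1,600/c.shape[0])))
E
python3 cmp.py 8
```

```text
12.85 [ 0.4627  0.6198  1.9332 -0.3666  0.5881  2.256 ] [0.5369 0.2191 0.0513] 
 [[ 0.0733 -0.9905  0.1167]
 [-0.9822 -0.092  -0.164 ]
 [ 0.1732 -0.1026 -0.9795]] 0.12344632601962634 [-7.9745 13.7546 16.1116]
```

View pics/cmp8.png

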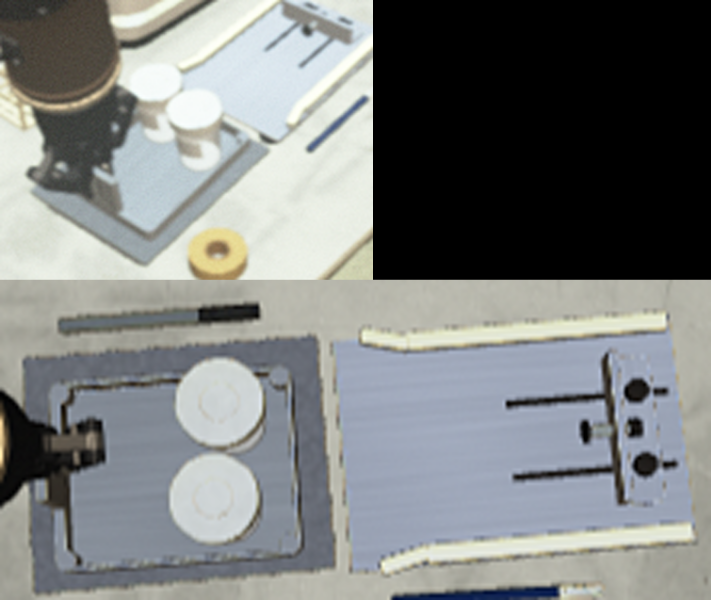

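```bash
cat > pc.py <<'E'
from h import *
import sys
def run(k,pts):
    c=load("top"+k)
    for nm,(X,Y),z in pts: print(nm,np.round(ray(c,168+X/3.203-.35,150+(Y-279.7)/3.203-.35,z)*1000,1))
E
python3 - <<'E'
from pc import run
run("8",[("nL",(291,366),.054),("nR",(300,554),.054),("tL",(48,385),.04),("tR",(57,573),.04),("gL",(405,349),.0405),("gL2",(666,327),.0405),("gR",(430,545),.0405),("gR2",(693,527),.0405),("sillL",(334,342),.0285),("sillR",(352,572),.0285)])
E
```

```text
nL [597.   66.7  54. ]
nR [473.9  61.3  54. ]
tL [588.5 227.3  40. ]
tR [464.4 218.5  40. ]
gL [611.1  -8.5  40.5]
gL2 [ 625.1 -183.5   40.5]
gR [480.2 -22.8  40.5]
gR2 [ 490.4 -195.3   40.5]
sillL [619.2  38.7  28.5]
sillR [464.1  28.   28.5]
```

>>> jog_arm(
  targets=[
    {"offset":[4.9,-0.4,0.6],"roll":-0.003,"grip":0.12},
    {"offset":[4.9,-0.4,0.7],"roll":-0.003,"grip":0.12},
    {"offset":[4.9,-0.4,0.8],"roll":-0.003,"grip":0.12},
    {"offset":[4.9,-0.4,0.8],"roll":-0.003,"grip":0.12},
    {"offset":[4.9,-0.4,0.8],"roll":-0.003,"grip":0.12},
    {"offset":[3,-0.4,0.5],"roll":0,"grip":0.12},
  ],
)

```text
time_s: 13.55
eef_pos: [0.5418, 0.1883, 0.0514]
eef_rot: [[0.089, -0.989, 0.115], [-0.98, -0.108, -0.165], [0.176, -0.098, -0.98]]
wrist_force: [-0.2, 2.4, -3.0]
finger_gap: 0.125
```

```bash
python3 st.py;python3 snap.py 9 top scene; python3 cmp.py 9
```

```text
13.55 [ 0.4095  0.6112  1.9551 -0.3759  0.5672  2.1979] [0.5418 0.1883 0.0514] 
 [[ 0.0892 -0.9894  0.1149]
 [-0.9804 -0.1076 -0.1651]
 [ 0.1757 -0.0979 -0.9796]] 0.12503295750954635 [-0.1824  2.4042 -3.0466]
```

View pics/cmp9.png

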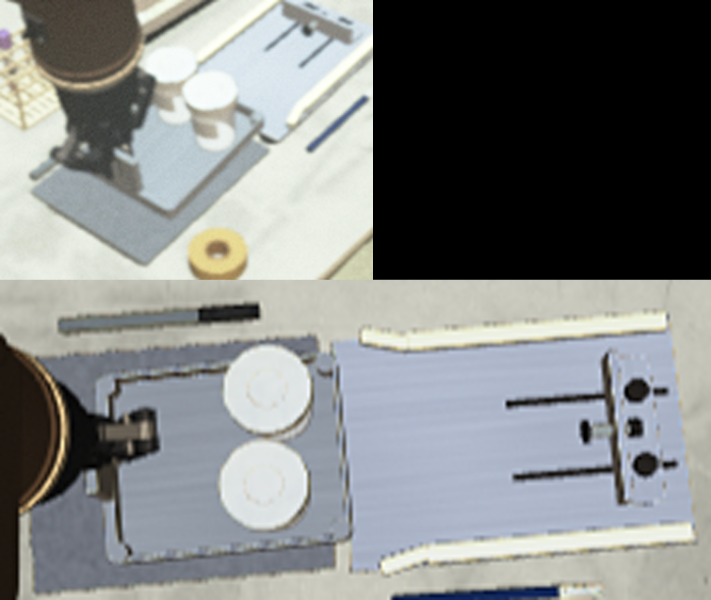

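Run:
```python
from pc import run
run("9",[("nL",(336,355),.054),("nR",(350,541),.054),("tL",(97,377),.04),("tR",(106,563),.04)])
```

```text
nL [604.1  37.3  54. ]
nR [481.9  29.3  54. ]
tL [593.7 195.2  40. ]
tR [470.6 187.1  40. ]
```

>>> jog_arm(
  targets=[
    {"offset":[0,0,2],"roll":0,"grip":0.12},
    {"offset":[0,0,1],"roll":0,"grip":0.12},
  ],
)

```text
time_s: 13.85
eef_pos: [0.5426, 0.188, 0.05]
eef_rot: [[0.088, -0.989, 0.116], [-0.98, -0.107, -0.165], [0.176, -0.099, -0.979]]
wrist_force: [-11.7, 3.2, 24.8]
finger_gap: 0.124
```

>>> jog_arm(
  targets=[
    {"offset":[4,0.1,0.3],"roll":0,"grip":0.12},
    {"offset":[4,0.1,0.7],"roll":0,"grip":0.12},
    {"offset":[4,0.1,0.8],"roll":0,"grip":0.12},
    {"offset":[4,0.1,0.8],"roll":0,"grip":0.12},
  ],
)

```text
time_s: 14.25
eef_pos: [0.5439, 0.1719, 0.0502]
eef_rot: [[0.089, -0.989, 0.117], [-0.98, -0.108, -0.165], [0.176, -0.1, -0.979]]
wrist_force: [-2.0, 5.9, 2.9]
finger_gap: 0.124
```

```bash
python3 st.py;python3 snap.py 10 top scene; python3 cmp.py 10
```

```text
14.25 [ 0.3811  0.6079  1.9695 -0.3854  0.5496  2.1806] [0.5439 0.1719 0.0502] 
 [[ 0.0891 -0.9892  0.1167]
 [-0.9804 -0.1077 -0.1648]
 [ 0.1756 -0.0997 -0.9794]] 0.12362409199599345 [-2.0121  5.8598  2.8595]
```

View pics/cmp10.png

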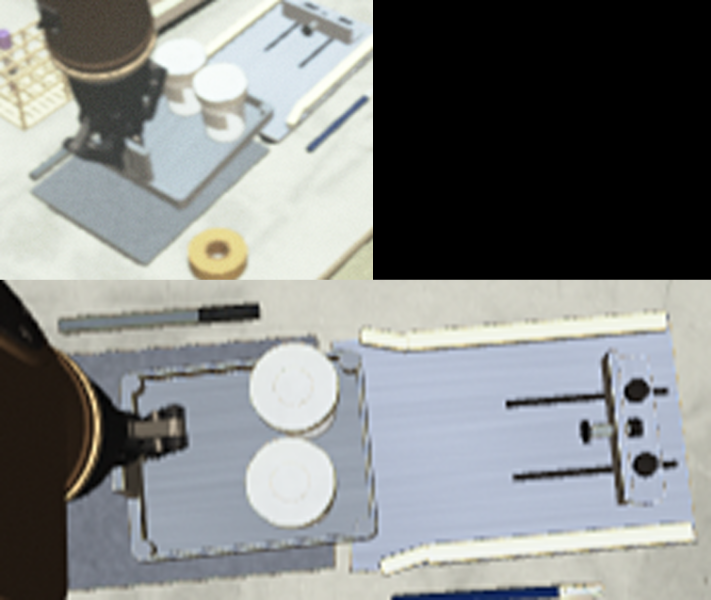

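>>> jog_arm(
  targets=[
    {"offset":[0,0,0.3],"roll":0,"grip":0.13},
    {"offset":[0,0,0.3],"roll":0,"grip":0.14},
    {"offset":[0,0,0.3],"roll":0,"grip":0.15},
    {"offset":[0,0,0.3],"roll":0,"grip":0.16},
    {"offset":[0,0,0.3],"roll":0,"grip":0.17},
    {"offset":[0,0,0.3],"roll":0,"grip":0.19},
    {"offset":[0,0,0.3],"roll":0,"grip":0.22},
    {"offset":[0,0,0.3],"roll":0,"grip":0.25},
  ],
)

```text
time_s: 15.15
eef_pos: [0.5444, 0.1709, 0.048]
eef_rot: [[0.089, -0.989, 0.117], [-0.98, -0.108, -0.166], [0.177, -0.1, -0.979]]
wrist_force: [0.3, -0.1, 1.2]
finger_gap: 0.252
```

```bash
python3 st.py;python3 snap.py 11 top scene wrist; python3 cmp.py 11
```

```text
15.15 [ 0.3796  0.6119  1.9698 -0.3896  0.546   2.1836] [0.5444 0.1709 0.048 ] 
 [[ 0.0889 -0.9892  0.1166]
 [-0.9803 -0.1077 -0.1658]
 [ 0.1766 -0.0996 -0.9792]] 0.2520505507230668 [ 0.3128 -0.076   1.2251]
```

View pics/cmp11.png

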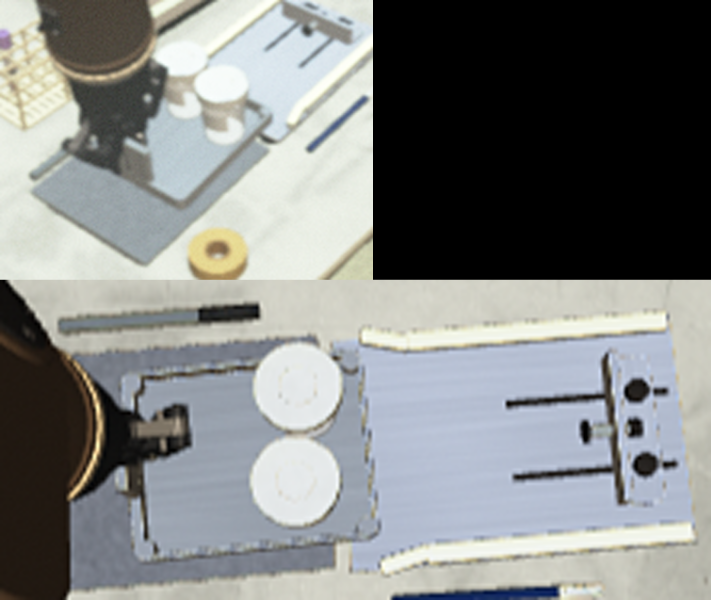

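View pics/wrist11.png

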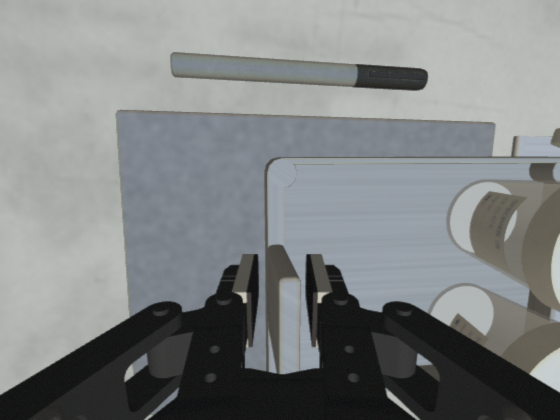

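>>> jog_arm(
  targets=[
    {"offset":[0,0,0],"roll":0,"grip":0.25},
    {"offset":[0,0,0],"roll":0,"grip":0.25},
    {"offset":[0,0,0],"roll":0,"grip":0.25},
    {"offset":[0,0,0],"roll":0,"grip":0.25},
    {"offset":[0,0,0],"roll":0,"grip":0.25},
    {"offset":[0,0,0],"roll":0,"grip":0.25},
  ],
)

```text
time_s: 15.9
eef_pos: [0.5444, 0.1709, 0.0481]
eef_rot: [[0.089, -0.989, 0.117], [-0.98, -0.108, -0.166], [0.177, -0.1, -0.979]]
wrist_force: [-0.5, -0.3, -0.6]
finger_gap: 0.244
```

```bash
python3 st.py;python3 snap.py 12 top scene; python3 cmp.py 12
python3 - <<'E'
from pc import run
run("11",[("nL",(360,352),.049),("nR",(377,540),.049),("tL",(123,374),.04),("tR",(131,561),.04),("tip",(581,432),.0395)])
E
```

```text
15.9 [ 0.3796  0.6118  1.9698 -0.3896  0.5461  2.1836] [0.5444 0.1709 0.0481] 
 [[ 0.0889 -0.9892  0.1167]
 [-0.9803 -0.1076 -0.1658]
 [ 0.1766 -0.0996 -0.9792]] 0.24449508487789554 [-0.5353 -0.3289 -0.561 ]
nL [607.2  21.5  49. ]
nR [482.9  11.9  49. ]
tL [595.6 178.1  40. ]
tR [471.7 171.   40. ]
tip [ 554.3 -124.1   39.5]
```

View pics/cmp12.png

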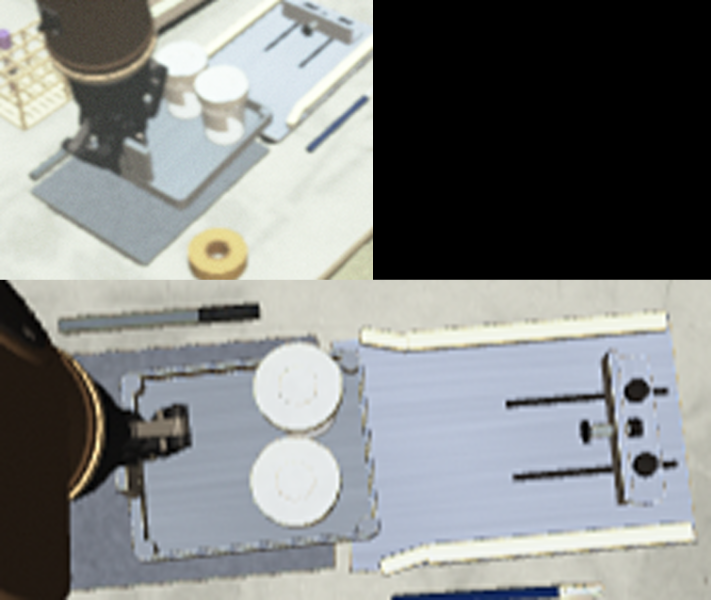

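>>> jog_arm(
  targets=[
    {"offset":[0,4,0],"roll":0,"grip":0.25},
    {"offset":[0,4,-0.5],"roll":0,"grip":0.25},
    {"offset":[3,0.1,0.3],"roll":0,"grip":0.25},
    {"offset":[3,0.1,0.3],"roll":0,"grip":0.25},
    {"offset":[4,0.1,0.45],"roll":0,"grip":0.25},
    {"offset":[4,0.1,0.45],"roll":0,"grip":0.25},
    {"offset":[4,0.1,0.45],"roll":0,"grip":0.25},
    {"offset":[4,0.1,0.45],"roll":0,"grip":0.25},
  ],
)

```text
time_s: 16.8
eef_pos: [0.5374, 0.1468, 0.0492]
eef_rot: [[0.089, -0.989, 0.117], [-0.98, -0.108, -0.165], [0.176, -0.1, -0.979]]
wrist_force: [0.0, 3.0, -2.1]
finger_gap: 0.256
```

```bash
python3 st.py;python3 snap.py 13 top scene; python3 cmp.py 13
```

```text
16.8 [ 0.3424  0.5956  2.0073 -0.404   0.5183  2.1634] [0.5374 0.1468 0.0492] 
 [[ 0.0893 -0.9891  0.1169]
 [-0.9803 -0.108  -0.1651]
 [ 0.1759 -0.0998 -0.9793]] 0.2557738403638279 [ 0.013   2.9939 -2.0553]
```

View pics/cmp13.png

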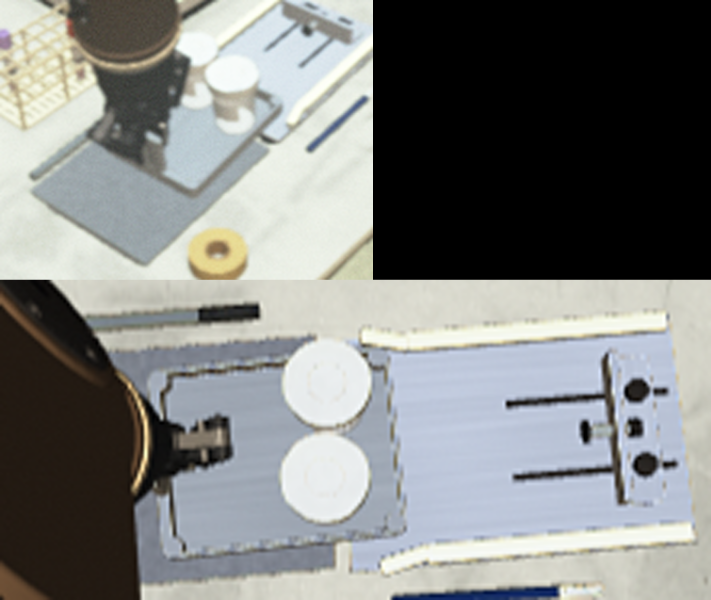

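>>> jog_arm(
  targets=[
    {"offset":[4,0.1,0.75],"roll":0,"grip":0.25},
    {"offset":[4,0.1,0.7],"roll":0,"grip":0.25},
    {"offset":[4,0.1,0.7],"roll":0,"grip":0.25},
    {"offset":[4,0.1,0.7],"roll":0,"grip":0.25},
    {"offset":[4,0.1,0.7],"roll":0,"grip":0.25},
    {"offset":[4,0.1,0.7],"roll":0,"grip":0.25},
    {"offset":[4,0.1,0.7],"roll":0,"grip":0.25},
  ],
)

```text
time_s: 17.6
eef_pos: [0.5403, 0.1166, 0.0494]
eef_rot: [[0.089, -0.989, 0.118], [-0.98, -0.108, -0.165], [0.175, -0.101, -0.979]]
wrist_force: [-0.5, 4.2, -0.3]
finger_gap: 0.25
```

```bash
python3 st.py;python3 snap.py 14 top scene; python3 cmp.py 14
```

```text
17.6 [ 0.2864  0.588   2.0269 -0.414   0.495   2.1198] [0.5403 0.1166 0.0494] 
 [[ 0.0891 -0.9891  0.1176]
 [-0.9804 -0.1079 -0.1646]
 [ 0.1755 -0.1006 -0.9793]] 0.2496822533643732 [-0.5338  4.2078 -0.3137]
```

View pics/cmp14.png

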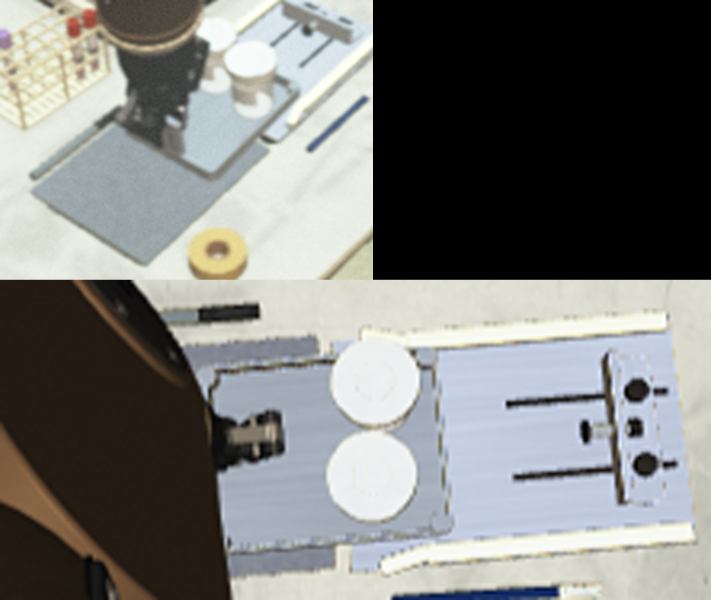

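>>> jog_arm(
  targets=[
    {"offset":[4,0.1,0.7],"roll":0,"grip":0.25},
    {"offset":[4,0.1,0.7],"roll":0,"grip":0.25},
    {"offset":[4,0.1,0.7],"roll":0,"grip":0.25},
    {"offset":[4,0.1,0.65],"roll":0,"grip":0.25},
    {"offset":[4,0.1,0.65],"roll":0,"grip":0.25},
    {"offset":[4,0.1,0.65],"roll":0,"grip":0.25},
  ],
)

```text
time_s: 18.3
eef_pos: [0.5429, 0.0911, 0.0499]
eef_rot: [[0.089, -0.989, 0.119], [-0.981, -0.108, -0.164], [0.175, -0.102, -0.979]]
wrist_force: [-1.1, 6.1, 1.8]
finger_gap: 0.249
```

```bash
python3 st.py;python3 snap.py 15 top scene; python3 cmp.py 15
```

```text
18.3 [ 0.2377  0.582   2.0405 -0.4202  0.4769  2.0792] [0.5429 0.0911 0.0499] 
 [[ 0.0891 -0.9889  0.1188]
 [-0.9805 -0.1081 -0.1639]
 [ 0.1749 -0.1019 -0.9793]] 0.24857564707739457 [-1.0558  6.0587  1.8493]
```

View pics/cmp15.png

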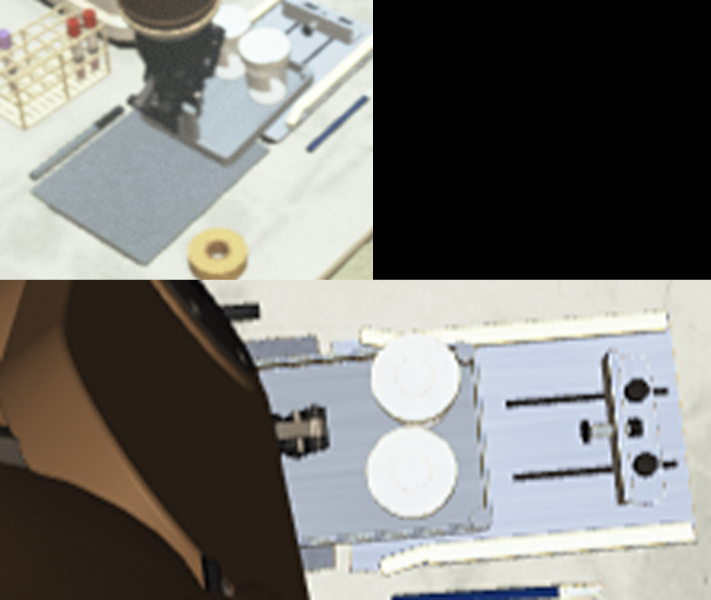

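>>> jog_arm(
  targets=[
    {"offset":[4,0.1,0.65],"roll":0,"grip":0.25},
    {"offset":[4,0.1,0.65],"roll":0,"grip":0.25},
    {"offset":[4,0.1,0.65],"roll":0,"grip":0.25},
    {"offset":[4,0.1,0.65],"roll":0,"grip":0.25},
    {"offset":[4,0.1,0.6],"roll":0,"grip":0.25},
    {"offset":[4,0.1,0.6],"roll":0,"grip":0.25},
  ],
)

```text
time_s: 19.0
eef_pos: [0.5467, 0.0679, 0.0515]
eef_rot: [[0.089, -0.988, 0.123], [-0.981, -0.108, -0.161], [0.173, -0.107, -0.979]]
wrist_force: [-0.5, 7.2, 5.3]
finger_gap: 0.251
```

```bash
python3 st.py;python3 snap.py 16 top scene; python3 cmp.py 16
```

```text
19.0 [ 0.1912  0.5754  2.05   -0.4219  0.4596  2.0363] [0.5467 0.0679 0.0515] 
 [[ 0.0888 -0.9884  0.1233]
 [-0.981  -0.1083 -0.1612]
 [ 0.1726 -0.1066 -0.9792]] 0.25051517258416794 [-0.4882  7.1602  5.3407]
```

View pics/cmp16.png

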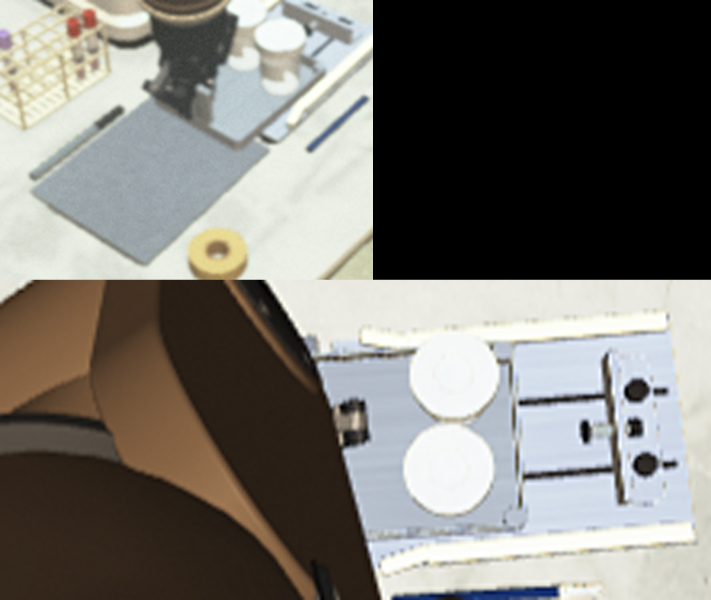

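>>> jog_arm(
  targets=[
    {"offset":[4,0.1,0.2],"roll":0,"grip":0.25},
    {"offset":[4,0.1,0.2],"roll":0,"grip":0.25},
    {"offset":[4,0.1,0.4],"roll":0,"grip":0.25},
    {"offset":[4,0.1,0.6],"roll":0,"grip":0.25},
    {"offset":[4,0.1,0.6],"roll":0,"grip":0.25},
    {"offset":[3,0.1,0.5],"roll":0,"grip":0.25},
  ],
)

```text
time_s: 19.7
eef_pos: [0.5469, 0.0419, 0.0521]
eef_rot: [[0.089, -0.989, 0.12], [-0.981, -0.108, -0.163], [0.174, -0.103, -0.979]]
wrist_force: [-1.0, 2.8, -1.2]
finger_gap: 0.249
```

```bash
python3 st.py;python3 snap.py 17 top scene; python3 cmp.py 17
```

```text
19.7 [ 0.142   0.5706  2.0592 -0.4222  0.4498  1.9886] [0.5469 0.0419 0.0521] 
 [[ 0.0892 -0.9888  0.1195]
 [-0.9807 -0.1081 -0.1629]
 [ 0.174  -0.1027 -0.9794]] 0.2489079725664176 [-1.0099  2.7794 -1.1788]
```

View pics/cmp17.png

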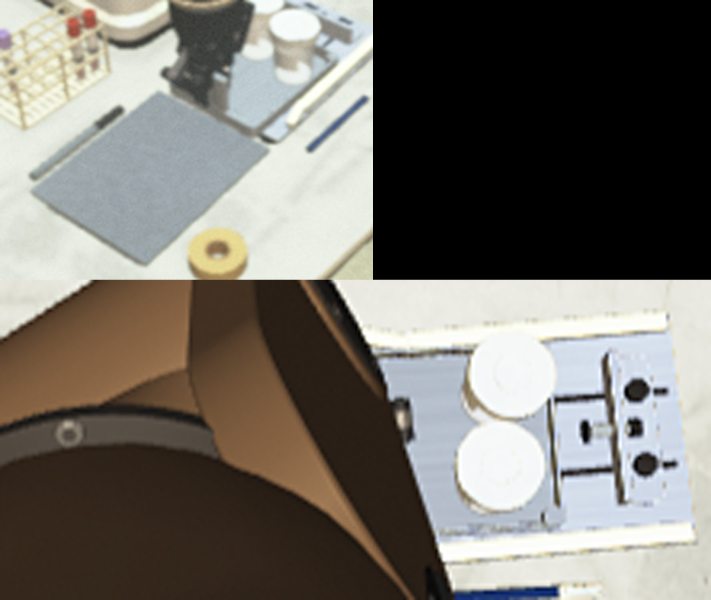

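>>> jog_arm(
  targets=[
    {"offset":[3,0.1,0.5],"roll":0,"grip":0.25},
    {"offset":[3,0.1,0.5],"roll":0,"grip":0.25},
    {"offset":[3,0.1,0.5],"roll":0,"grip":0.25},
    {"offset":[2,0.1,0.4],"roll":0,"grip":0.25},
  ],
)

```text
time_s: 20.2
eef_pos: [0.5477, 0.0303, 0.0522]
eef_rot: [[0.089, -0.989, 0.12], [-0.981, -0.108, -0.163], [0.174, -0.103, -0.979]]
wrist_force: [-1.7, 4.7, 1.4]
finger_gap: 0.254
```

>>> jog_arm(
  targets=[
    {"offset":[1.5,0,0.3],"roll":0,"grip":0.25},
    {"offset":[1,0,0.2],"roll":0,"grip":0.25},
  ],
)

```text
time_s: 20.4
eef_pos: [0.5479, 0.0275, 0.0521]
eef_rot: [[0.089, -0.989, 0.119], [-0.981, -0.108, -0.163], [0.174, -0.103, -0.979]]
wrist_force: [-2.1, 4.8, 0.2]
finger_gap: 0.251
```

```bash
python3 st.py;python3 snap.py 18 top
python3 - <<'E'
import cv2
cv2.imwrite("pics/z18.png",cv2.resize(cv2.imread("pics/top18.png")[150:250,280:390],None,fx=5,fy=5,interpolation=cv2.INTER_CUBIC))
E
```

```text
20.4 [ 0.1137  0.5692  2.063  -0.422   0.4419  1.9612] [0.5479 0.0275 0.0521] 
 [[ 0.0891 -0.9888  0.1194]
 [-0.9808 -0.108  -0.1627]
 [ 0.1737 -0.1026 -0.9794]] 0.25107583722505716 [-2.0955  4.792   0.1581]
```

View pics/z18.png

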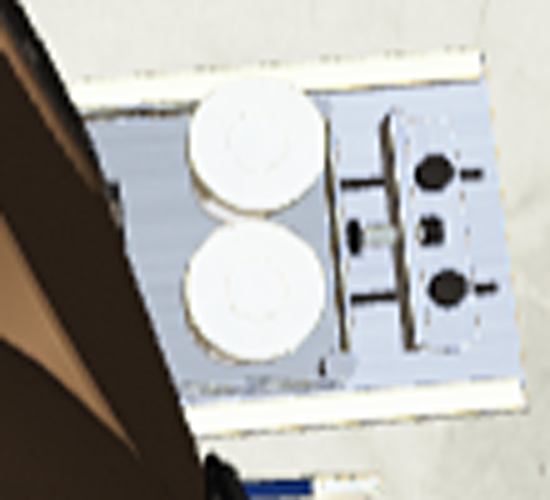

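>>> jog_arm(
  targets=[
    {"offset":[1,0,0.2],"roll":0,"grip":0.25},
    {"offset":[1,0,0.2],"roll":0,"grip":0.25},
  ],
)

```text
time_s: 20.65
eef_pos: [0.548, 0.0255, 0.0522]
eef_rot: [[0.089, -0.989, 0.119], [-0.981, -0.108, -0.163], [0.174, -0.103, -0.979]]
wrist_force: [-2.6, 5.1, 1.8]
finger_gap: 0.251
```

>>> jog_arm(
  targets=[
    {"offset":[1,0,0.2],"roll":0,"grip":0.25},
    {"offset":[1,0,0.2],"roll":0,"grip":0.25},
  ],
)

```text
time_s: 20.85
eef_pos: [0.5481, 0.0237, 0.0522]
eef_rot: [[0.089, -0.989, 0.119], [-0.981, -0.108, -0.162], [0.173, -0.103, -0.979]]
wrist_force: [-3.8, 8.6, 2.3]
finger_gap: 0.247
```

>>> jog_arm(
  targets=[
    {"offset":[1,0,0.2],"roll":0,"grip":0.25},
  ],
)

```text
time_s: 20.95
eef_pos: [0.5482, 0.0231, 0.0522]
eef_rot: [[0.089, -0.989, 0.12], [-0.981, -0.108, -0.162], [0.173, -0.103, -0.98]]
wrist_force: [-4.0, 12.0, 3.0]
finger_gap: 0.248
```

>>> jog_arm(
  targets=[
    {"offset":[1,0,0.2],"roll":0,"grip":0.25},
  ],
)

```text
time_s: 21.05
eef_pos: [0.5482, 0.0226, 0.0522]
eef_rot: [[0.089, -0.989, 0.12], [-0.981, -0.108, -0.161], [0.172, -0.103, -0.98]]
wrist_force: [-4.3, 14.1, 3.3]
finger_gap: 0.249
```

>>> jog_arm(
  targets=[
    {"offset":[1,0,0.2],"roll":0,"grip":0.25},
  ],
)

```text
time_s: 21.15
eef_pos: [0.5482, 0.0223, 0.0522]
eef_rot: [[0.089, -0.989, 0.12], [-0.981, -0.108, -0.161], [0.172, -0.104, -0.98]]
wrist_force: [-5.2, 15.9, 3.7]
finger_gap: 0.248
```

>>> jog_arm(
  targets=[
    {"offset":[1,0,0.2],"roll":0,"grip":0.25},
    {"offset":[0.6,0,0.1],"roll":0,"grip":0.25},
    {"offset":[0.3,0,0.1],"roll":0,"grip":0.25},
    {"offset":[0.3,0,0.1],"roll":0,"grip":0.25},
  ],
)

```text
time_s: 21.55
eef_pos: [0.5482, 0.0224, 0.0521]
eef_rot: [[0.09, -0.989, 0.121], [-0.981, -0.108, -0.158], [0.17, -0.105, -0.98]]
wrist_force: [-2.9, 5.6, 1.4]
finger_gap: 0.25
```

```bash
python3 st.py;python3 snap.py 19 top scene wrist
python3 - <<'E'
import cv2,numpy as np
a=cv2.resize(cv2.imread("pics/top19.png")[150:250,280:390],None,fx=4,fy=4,interpolation=cv2.INTER_CUBIC)
b=cv2.resize(cv2.imread("pics/scene19.png")[165:265,220:310],None,fx=4,fy=4,interpolation=cv2.INTER_CUBIC)
cv2.imwrite("pics/z19.png",np.hstack([a,b[:400]]))
E
```

```text
21.55 [ 0.1005  0.5676  2.0662 -0.4151  0.4341  1.9424] [0.5482 0.0224 0.0521] 
 [[ 0.0897 -0.9886  0.1213]
 [-0.9814 -0.1084 -0.1582]
 [ 0.1696 -0.1049 -0.9799]] 0.25044140957772665 [-2.9191  5.5998  1.4045]
```

View pics/z19.png

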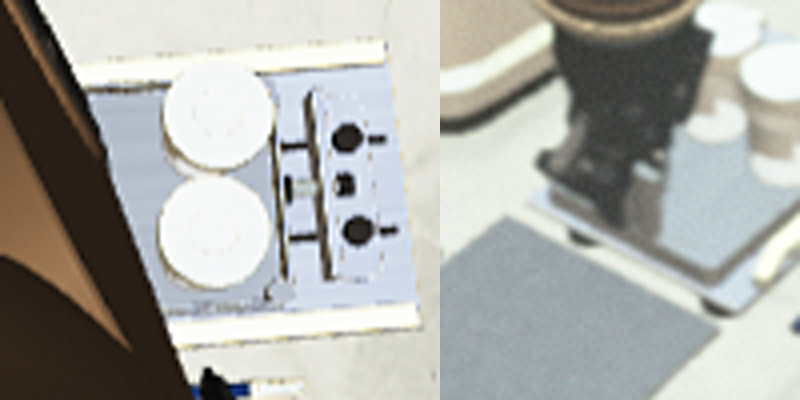

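View pics/wrist19.png

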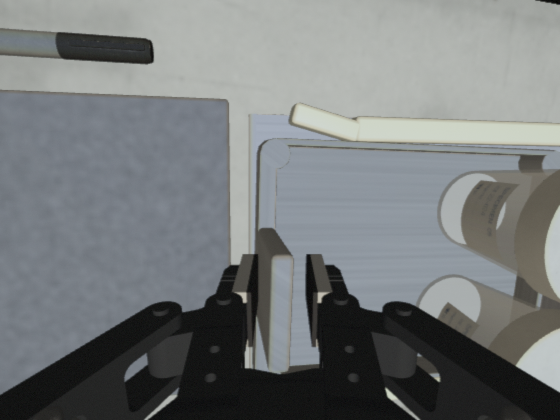

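>>> jog_arm(
  targets=[
    {"offset":[1.2,0,0.2],"roll":0,"grip":0.25},
    {"offset":[1.2,0,0.2],"roll":0,"grip":0.25},
    {"offset":[1.2,0,0.2],"roll":0,"grip":0.25},
  ],
)

```text
time_s: 22.0
eef_pos: [0.5483, 0.0213, 0.0522]
eef_rot: [[0.09, -0.988, 0.122], [-0.982, -0.108, -0.156], [0.167, -0.106, -0.98]]
wrist_force: [-7.2, 19.4, 3.3]
finger_gap: 0.248
```

>>> jog_arm(
  targets=[
    {"offset":[1.3,0,0.2],"roll":0,"grip":0.25},
    {"offset":[1.3,0,0.2],"roll":0,"grip":0.25},
  ],
)

```text
time_s: 22.2
eef_pos: [0.5484, 0.0209, 0.0522]
eef_rot: [[0.09, -0.988, 0.123], [-0.982, -0.109, -0.153], [0.165, -0.107, -0.98]]
wrist_force: [-5.1, 21.6, 4.0]
finger_gap: 0.245
```

>>> jog_arm(
  targets=[
    {"offset":[-1,0,-0.2],"roll":0,"grip":0.25},
    {"offset":[-1,0,-0.2],"roll":0,"grip":0.26},
    {"offset":[-1.5,0,-0.3],"roll":0,"grip":0.3},
    {"offset":[-2,0,-0.4],"roll":0,"grip":0.36},
    {"offset":[0,0,0],"roll":0,"grip":0.42},
    {"offset":[0,0,0],"roll":0,"grip":0.5},
  ],
)

```text
time_s: 22.8
eef_pos: [0.5482, 0.0269, 0.0526]
eef_rot: [[0.09, -0.988, 0.124], [-0.982, -0.109, -0.153], [0.165, -0.108, -0.98]]
wrist_force: [0.2, 0.3, -0.0]
finger_gap: 0.498
```

```bash
python3 st.py;python3 snap.py 20 top wrist
python3 - <<'E'
import cv2,numpy as np
a=cv2.resize(cv2.imread("pics/top20.png")[150:250,280:390],None,fx=4,fy=4,interpolation=cv2.INTER_CUBIC)
b=cv2.resize(cv2.imread("pics/wrist20.png"),(533,400))[:,:360]
b=cv2.imread("pics/wrist20.png")[20:420,140:500]
cv2.imwrite("pics/z20.png",np.hstack([a,b]))
E
```

```text
22.8 [ 0.106   0.5659  2.0675 -0.408   0.4307  1.941 ] [0.5482 0.0269 0.0526] 
 [[ 0.0905 -0.9881  0.1242]
 [-0.9821 -0.1092 -0.1534]
 [ 0.1651 -0.1081 -0.9803]] 0.4980547047726211 [ 0.2313  0.2685 -0.0119]
```

View pics/z20.png

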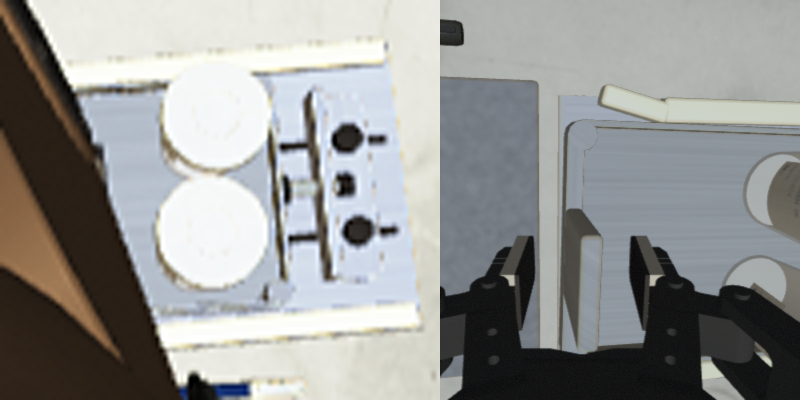

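>>> jog_arm(
  targets=[
    {"offset":[1.2,-0.8,-7],"roll":0,"grip":0.5},
    {"offset":[2.3,-1.6,-14.7],"roll":0,"grip":0.5},
    {"offset":[2.3,-1.6,-14.7],"roll":0,"grip":0.5},
    {"offset":[2.3,-1.6,-14.7],"roll":0,"grip":0.5},
    {"offset":[2,-1.6,-20],"roll":0,"grip":0.5},
    {"offset":[2,-1.6,-20],"roll":0,"grip":0.5},
    {"offset":[0,-1.6,-25],"roll":0,"grip":0.5},
    {"offset":[-10,-1.6,-25],"roll":0,"grip":0.5},
    {"offset":[-25,-1.6,-25],"roll":0,"grip":0.5},
    {"offset":[-35,0,-15],"roll":0,"grip":0.5},
    {"offset":[-35,0,-15],"roll":0,"grip":0.5},
    {"offset":[-35,0,-10],"roll":0,"grip":0.5},
    {"offset":[0,0,0],"roll":0,"grip":0.5},
  ],
)

```text
time_s: 24.2
eef_pos: [0.5226, 0.1907, 0.2497]
eef_rot: [[0.087, -0.988, 0.125], [-0.983, -0.106, -0.148], [0.159, -0.11, -0.981]]
wrist_force: [-0.3, -0.4, -0.2]
finger_gap: 0.501
```

```bash
python3 st.py;python3 snap.py 21 top scene wrist
python3 - <<'E'
import cv2,numpy as np
a=cv2.resize(cv2.imread("pics/top21.png")[145:255,180:400],None,fx=3.4,fy=3.4,interpolation=cv2.INTER_CUBIC)
cv2.imwrite("pics/z21.png",a)
E
```

```text
24.2 [ 0.4197  0.3084  1.8451 -0.2311  0.9456  2.0245] [0.5226 0.1907 0.2497] 
 [[ 0.0875 -0.9883  0.1253]
 [-0.9834 -0.1057 -0.1475]
 [ 0.159  -0.1103 -0.9811]] 0.5014282152452716 [-0.2809 -0.3619 -0.2292]
```

View pics/z21.png

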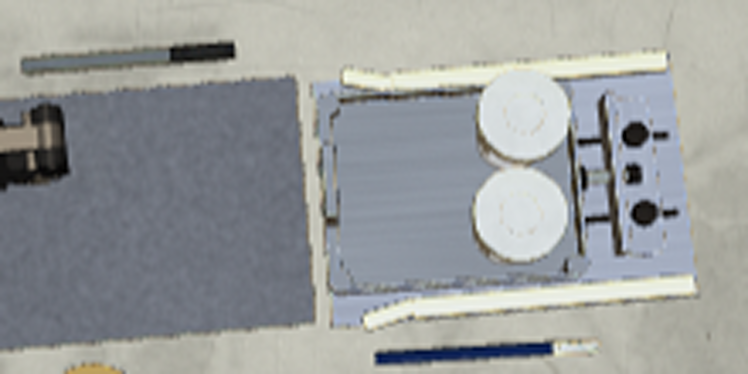

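View pics/wrist21.png

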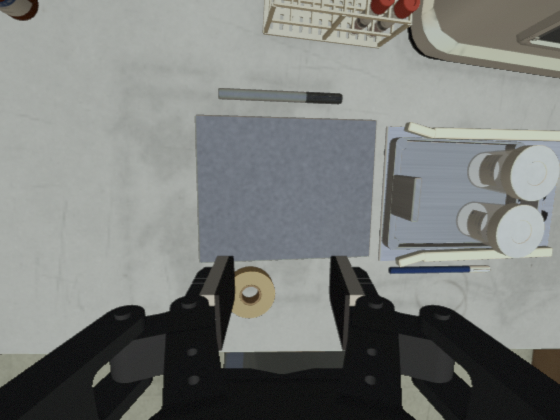

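View pics/scene21.png

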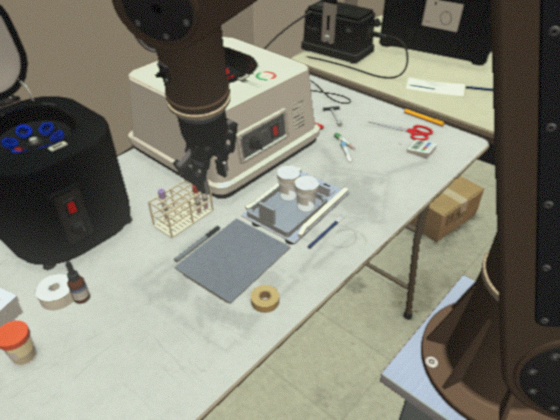

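Run:
```python
import cv2,numpy as np
o=[cv2.resize(cv2.imread(f"pics/{n}.png")[180:215,335:375],None,fx=9,fy=9,interpolation=cv2.INTER_NEAREST) for n in ["top0","top21"]]
cv2.imwrite("pics/z22.png",np.hstack(o))
```

```text
(no output)
```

View pics/z22.png

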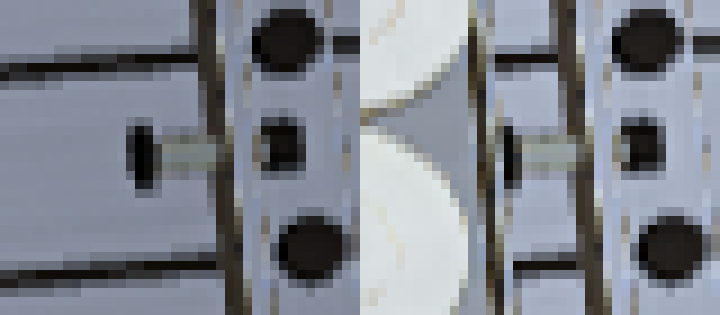

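Run:
```python
from cell import ctrl
print(ctrl.hand_in())
```

```text
the job is handed in; nothing more can be done
None
```

I moved the tray from the shelf onto the bed and pressed it against the rubber tip. The job is handed in, at about 24 s of the 64 s allowed, with no verdict reported.

**How it went**
- **Tool tilt:** `jog_arm` can't pitch the tool. I leaned it about 10° by driving it against the arm's reach limit. It came out more than I wanted (I aimed for about 4.5°) and also leaned a few degrees sideways.
- **Tipping:** I closed the jaws partway on the finger plate, which raised only the nose. A rough two-view estimate put the rise at about 14 mm.
- **Resting:** I slid the nose about 18 mm past the sill and opened the jaws. The tray rested across shelf and bed for over half a second with no force on the wrist.
- **Sliding and pressing:** I pushed it on between the guides with one finger, using about 3–7 N. It settled flat, and I pressed it to a peak wrist force of about 22 N, of which I estimate 16 N was on the tip. Then I backed off and lifted clear.

**Last checks**
- The tray lies flat on the bed between the guides.
- Both cups are upright.
- The nose wall covers the tip's front edge in the top view. That is about one pixel (2 mm) of evidence, plus the force I felt while pressing.
- The gripper is clear, with wrist force near zero.
- Tape, marker and pen look undisturbed by eye.

**Less certain points**
- While I was correcting the heading on the shelf, the wrist force in z briefly reversed to about -3 N. The tail may have been lightly unloaded for a moment; I pushed it down again at once.
- Down-forces on the tail reached about 25 N.
- The tray pressed sideways with up to 7 N as I pushed it home, probably against a guide.

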